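# Mark a batch of salve tins in the plunger press and rack them

## Task

Batch-mark the salve tins lying on the bench (there may be three or four): seat every one flat and square in a nest of the marking press, lid up, and once all are in, push the red plunger fully down to its stop, hold it there for half a second and let it spring back up. Then move all the tins to the sloped wooden drying rack, lying flat on its board between the ledges, lid up. Leave the small round jar and the white jar lid that lie among the tins where they are.

Things in the scene. Friction and masses are not known exactly. Their poses are not given: they have to be found in the camera images.
- tin_a: flat rectangular salve tin with a green lid, 76 (x) x 46 (y) x 30 (z) mm, 0.12 kg; origin at the centre of its underside, x along its length, z up through the lid; may be absent
- tin_b: flat rectangular salve tin with a yellow lid, 76 (x) x 46 (y) x 30 (z) mm, 0.12 kg; origin at the centre of its underside, x along its length, z up through the lid; may be absent
- tin_c: flat rectangular salve tin with a blue lid, 76 (x) x 46 (y) x 30 (z) mm, 0.12 kg; origin at the centre of its underside, x along its length, z up through the lid; may be absent
- tin_d: flat rectangular salve tin with a red lid, 76 (x) x 46 (y) x 30 (z) mm, 0.12 kg; origin at the centre of its underside, x along its length, z up through the lid; may be absent
- press: fixed marking press: grey plate 240 (x) x 210 (y) x 26 (z) mm, four nests in its top and a blue column 55 x 75 mm, 72 mm high, at x = 92 mm carrying the plunger; origin under the plate's middle, z up. Nest pockets are 50 mm along the press's x, 80 mm along its y, 10 mm deep: a seated tin lies with its length along the press's y and stands 20 mm proud
- nest0 (a point): centre of the floor of nest 0 of the press, 16 mm above the table, axes those of the press; nests are 76 mm apart along the press's x and 96 mm along its y
- nest1 (a point): centre of the floor of nest 1 of the press, 16 mm above the table, axes those of the press; nests are 76 mm apart along the press's x and 96 mm along its y
- nest2 (a point): centre of the floor of nest 2 of the press, 16 mm above the table, axes those of the press; nests are 76 mm apart along the press's x and 96 mm along its y
- nest3 (a point): centre of the floor of nest 3 of the press, 16 mm above the table, axes those of the press; nests are 76 mm apart along the press's x and 96 mm along its y
- plunger (a joint): travel of the spring plunger, m: 0 = up, 0.020 = fully down at its stop; pressed straight down, about 4 N to start and 10 N at the stop; springs back when let go
- plunger_top (a point): centre of the top of the plunger's red mushroom head, 42 mm in diameter, 112 mm above the table when up
- rack_board: fixed sloped board of the drying rack, 206 (x) x 172 (y) mm, rising 0.314 rad along +x; origin at the centre of its upper face, 58 mm above the table, z square to the board. Ledges along y, 6 mm thick, 7 mm high, at x = -100 and 0 mm; edge strips 5 mm wide, 6 mm high at y = +-83.5 mm. Each of the two rows takes two tins side by side, length up the slope
- salve_jar: bystander: low round jar with a steel cap, 60 mm across, 50 mm tall; origin at the centre of its underside
- jar_lid: bystander: white jar lid lying flat, 72 mm across, 14 mm high; origin at the centre of its underside
Mind the look-alikes: they are no part of the job. Leave any black or orange look-alike of the tin_c alone. What is shaped like the tin_d but purple is not meant.

How it is judged (in metres and radians):
On the way, in this order (a step that is already met when the one before it is completed fails the run):
1. every tin present is seated flat in a nest of the press, plunger up ((distance between tin_a and nest0 below 0.006 m or distance between tin_a and nest1 below 0.006 m or distance between tin_a and nest2 below 0.006 m or distance between tin_a and nest3 below 0.006 m) and angle between each of tin_a, tin_b, tin_c, tin_d's own z axis and vertical below 0.05 rad and angle between the x axis of each of tin_a, tin_b, tin_c, tin_d and the y axis of press, either way round below 0.1 rad and (distance between tin_b and nest0 below 0.006 m or distance between tin_b and nest1 below 0.006 m or distance between tin_b and nest2 below 0.006 m or distance between tin_b and nest3 below 0.006 m) and (distance between tin_c and nest0 below 0.006 m or distance between tin_c and nest1 below 0.006 m or distance between tin_c and nest2 below 0.006 m or distance between tin_c and nest3 below 0.006 m) and (distance between tin_d and nest0 below 0.006 m or distance between tin_d and nest1 below 0.006 m or distance between tin_d and nest2 below 0.006 m or distance between tin_d and nest3 below 0.006 m) and value of joint plunger below 0.004 m), for 0.2 s.
2. with all tins seated, the plunger is pushed down to its stop ((distance between tin_a and nest0 below 0.006 m or distance between tin_a and nest1 below 0.006 m or distance between tin_a and nest2 below 0.006 m or distance between tin_a and nest3 below 0.006 m) and angle between each of tin_a, tin_b, tin_c, tin_d's own z axis and vertical below 0.05 rad and angle between the x axis of each of tin_a, tin_b, tin_c, tin_d and the y axis of press, either way round below 0.1 rad and (distance between tin_b and nest0 below 0.006 m or distance between tin_b and nest1 below 0.006 m or distance between tin_b and nest2 below 0.006 m or distance between tin_b and nest3 below 0.006 m) and (distance between tin_c and nest0 below 0.006 m or distance between tin_c and nest1 below 0.006 m or distance between tin_c and nest2 below 0.006 m or distance between tin_c and nest3 below 0.006 m) and (distance between tin_d and nest0 below 0.006 m or distance between tin_d and nest1 below 0.006 m or distance between tin_d and nest2 below 0.006 m or distance between tin_d and nest3 below 0.006 m) and value of joint plunger above 0.018 m), for 0.3 s.
3. the plunger has sprung back up, the tins still in their nests (all of step 1), for 0.1 s.
At the end, for the whole second after the job is handed in: every tin lies lid up and at rest on the rack's sloped board, flat on it (underside within 5 mm, within 0.07 rad) with its centre on the board; the plunger is up (within 4 mm); the jar and the jar lid stand upright (z of tin_a in the frame of rack_board between -0.004 and 0.005 m and angle between the z axis of each of tin_a, tin_b, tin_c, tin_d and the z axis of rack_board, either way round below 0.07 rad and angle between each of tin_a, tin_b, tin_c, tin_d's own z axis and vertical below 0.5 rad and x of tin_a in the frame of rack_board between -0.1 and 0.1 m and y of tin_a in the frame of rack_board between -0.085 and 0.085 m and linear speed of each of tin_a, tin_b, tin_c, tin_d below 0.02 m/s and z of tin_b in the frame of rack_board between -0.004 and 0.005 m and x of tin_b in the frame of rack_board between -0.1 and 0.1 m and y of tin_b in the frame of rack_board between -0.085 and 0.085 m and z of tin_c in the frame of rack_board between -0.004 and 0.005 m and x of tin_c in the frame of rack_board between -0.1 and 0.1 m and y of tin_c in the frame of rack_board between -0.085 and 0.085 m and z of tin_d in the frame of rack_board between -0.004 and 0.005 m and x of tin_d in the frame of rack_board between -0.1 and 0.1 m and y of tin_d in the frame of rack_board between -0.085 and 0.085 m and value of joint plunger below 0.004 m and angle between each of salve_jar, jar_lid's own z axis and vertical below 0.25 rad); the robot touches nothing.
It fails at once if the small jar or the jar lid is knocked over or shifted more than 6 cm (distance of any of salve_jar, jar_lid from where it was at the start of the episode above 0.06 m or angle between any of salve_jar, jar_lid's own z axis and vertical above 0.6 rad).
Of tin_a, tin_b, tin_c, tin_d only 3 to 4 are there at a start; the rules pass over those that are not, and their reading is None.
At some moment in a run one of tin_a, tin_b, tin_c, tin_d may be knocked a few centimetres aside while the robot is not near it.
Once in a run the grip may slacken for a moment while it holds something.
It also fails if it takes over 210 s, if anything falls off the work surface, if the arm or the gripper's body presses on something with over 40 N, if the wrist force passes 120 N, or if a joint passes its speed limit or range.

## Robot

A 6-joint arm with a two-finger parallel gripper is mounted at the origin on the work surface. World frame = base frame: x ahead of the robot, y to its left, z up, the work surface at z = 0. Lengths are in mm, angles in rad, forces in N, time in s.
With the tool pointing down it reaches from about 400 to 825 mm from the base axis. Payload 7 kg.
Tool frame: the origin (TCP) lies midway between the tips of the shut fingers; the grasp point (between the pads) lies 19 mm behind it; z points along the fingers, y is the line along which they close (so a half turn about z gives the same grasp; the last joint's range is limited). The gripper opens to 85 mm and grips with 20 to 120 N. Pads are 22 mm wide; open, the fingers measure 114 mm over their backs; the gripper's body (76 mm by 85 mm) begins 54 mm behind the grasp point. The pads swing forward as they close: fully open they stand 13 mm farther back than shut.
Start: joints at [-0.82, 0.359, 0.012, 0, -1.224, -0.288], TCP at [301.329, -603.984, 231.302] pointing down, gripper open.
Joint ranges: [-3.07, 3.07], [-1.43, 2.12], [-1.02, 1.25], [-3.03, 1.67], [-3.05, -0], [-3.03, 3.03]. Speed limits (rad/s): [2.39, 2.39, 3.01, 3.14, 3.14, 3.14].

## Interface

Orientations are given as a unit quaternion [x, y, z, w].
In Python, from rig import ctrl gives the robot as it stands.
- The arm moves only by the shell command python3 -m jog 'ROWS'. ROWS is JSON, a list of rows, each an object with "angular": the turn, a rotation vector about the world's x, y, z in units of 0.5 rad (1.0 is 0.5 rad), a list of three; "slide": the shift along the world's x, y, z in units of 40 mm (1.0 is 40 mm), a list of three; "gripper": the opening, from 0 (shut) to 1 (fully open). In form: [{"angular": [ax, ay, az], "slide": [tx, ty, tz], "gripper": gripper}, ...]. A call has exactly 10 rows; each row shifts and turns the commanded pose from where the row before left it; what a row does not reach is not made up. A row lasts 1/8 s, in which the tool goes at most 62.5 mm and 10.7 degrees, less where a joint would pass 70% of its speed; a pose out of reach is approached as far as the arm can. A call with a number of a shift or a turn outside -1 to 1 is refused whole. A call with a gripper value outside its range is refused whole. The fingers move at their own pace and stop on an object; the grip force is fixed at half the most. Time passes only in rows, so rows that do not move let the fingers close, or fill a call up. It gives the time, the measured TCP pose, the force, the opening and the grip force at its end, in the units of the state.
- ctrl.sense(): the state, without advancing time (a new reading comes with each control period).
- ctrl.get_image(name): name is "scene" or "top" or "wrist"; returns (picture, depth): 384x512x3 uint8, red, green, blue; 384x512 float32, mm along the optical axis (not along the pixel's ray), 0 where there is no reading.
- ctrl.get_calibration(name): a dict with "mtx" (3x3 intrinsics, pixels), "R" (3x3) and "t" (3): a world point X has camera coordinates R X + t. Camera axes: x right, y down, z forward; pixel columns grow to the right and rows downward; lengths in mm; the calibration is good to about 2 mm. A picture is of the moment at which its call begins: read the wrist's pose just before it. get_calibration takes no time and is no camera call; for the wrist camera it gives the pose at the moment of the call.
- ctrl.sign_off(): hands the job in; it is judged then, once.
The state is a dict: "clock": time; "q": joint angles; "dq": joint speeds; "effort": joint torques, N m; "tcp_pos": TCP position; "tool_rot": TCP orientation; "ft_force": force on the tool from outside, world axes, zero at the start; "ft_torque": the same for the moment, N m; "finger_gap": opening from 0.0 (shut) to 1.0 (fully open); "grasp_force": force on a finger pad.
Only numpy, scipy, OpenCV 4.12 (cv2) and the standard library are available. Lean on these libraries where they do the work, as an engineer would, in place of code of your own. Each camera call takes 0.05 s, during which the arm holds its last target. There are 200 camera calls.

## Working session

There is one attempt and no reset: what is moved stays moved. The work goes in short steps, Python scripts to look and compute and a shell command to move; the robot and the scene stay as the last step left them, time stands still between calls to the robot, and variables do not carry over. Pictures are saved under pics/ and viewed, at most 14 in all, crops included, and the job is handed in when it is done.

```bash
ls; mkdir -p pics
python3 - <<'E'
from rig import ctrl
import cv2,numpy as np
s=ctrl.sense();print(s)
for n in("scene","top"):
    im,d=ctrl.get_image(n);cv2.imwrite(f"pics/{n}0.png",im[:,:,::-1]);np.savez(f"{n}0.npz",im=im,d=d)
    c=ctrl.get_calibration(n);print(n,c['mtx'].tolist(),c['R'].round(4).tolist(),c['t'].round(1).tolist(), (d>0).mean())
E
```

```text
pics
{'clock': 0.0, 'q': array([-8.19915618e-01,  3.59386202e-01,  1.10456979e-02, -3.55332772e-04,
       -1.22407961e+00, -2.88098843e-01]), 'dq': array([ 0.00055576,  0.00108185, -0.0009262 ,  0.00101185,  0.00015565,
       -0.00117221]), 'effort': array([ 1.72520511e-03, -5.83320093e+01,  2.93434346e+01,  6.93670481e+00,
       -5.83937988e-03, -8.19436593e-06]), 'tcp_pos': array([ 301.10733822, -603.57847953,  230.35745153]), 'tool_rot': array([-2.29272632e-01,  9.73361892e-01,  7.87711030e-04, -2.58047689e-04]), 'ft_force': array([ 0.44749639, -0.83335506,  0.22467365]), 'ft_torque': array([-0.05512175, -0.02548919,  0.00748959]), 'grasp_force': 0.0, 'finger_gap': 0.9993806647227701}
scene [[469.1072850784559, 0.0, 256.15597276277254], [0.0, 469.1072850784559, 198.2700133516778], [0.0, 0.0, 1.0]] [[-0.5841, 0.8117, -0.0052], [0.6955, 0.4971, -0.5188], [-0.4185, -0.3067, -0.8549]] [257.0, -290.6, 1512.9] 0.9961649576822916
top [[353.1389406193256, 0.0, 256.22566581433415], [0.0, 353.1389406193256, 191.96150564990143], [0.0, 0.0, 1.0]] [[0.0247, -0.9993, 0.0269], [-0.9979, -0.0263, -0.0589], [0.0595, -0.0254, -0.9979]] [-13.0, 462.5, 958.3] 0.9959564208984375
```

View pics/top0.png

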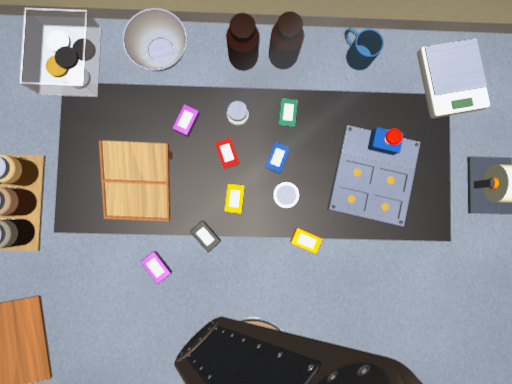

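View pics/scene0.png

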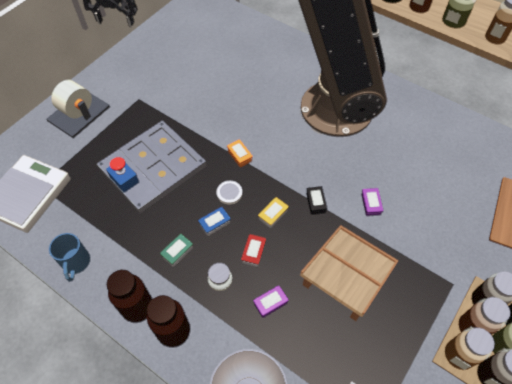

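The top view shows the green (288,112), yellow (235,198), blue (277,157) and red (228,153) tins, the press at (375,175) and the rack at (135,180). The jar is at (237,112) and the jar lid at (286,195). The orange (307,240), black and two purple tins are look-alikes. Next I'll measure.

```bash
cat > vis.py <<'E'
import cv2,numpy as np
from rig import ctrl
HUE={'green':(65,95),'yellow':(22,32),'blue':(100,118),'red':(0,4)}
def grab(n):
    im,d=ctrl.get_image(n); return im,d,ctrl.get_calibration(n)
def ray(c,uv):
    uv=np.atleast_2d(uv).astype(float)
    k=np.linalg.inv(c['mtx'])@np.c_[uv,np.ones(len(uv))].T
    return -c['R'].T@c['t'], (c['R'].T@k).T
def onplane(c,uv,z):
    o,r=ray(c,uv); return o+r*((z-o[2])/r[:,2])[:,None]
def tri(c1,p1,c2,p2):
    (o1,r1),(o2,r2)=ray(c1,p1),ray(c2,p2); r1,r2=r1[0],r2[0]
    s=np.linalg.lstsq(np.c_[r1,-r2],o2-o1,rcond=None)[0]
    a,b=o1+r1*s[0],o2+r2*s[1]; return (a+b)/2,np.linalg.norm(a-b)
def cloud(d,c):
    v,u=np.mgrid[:d.shape[0],:d.shape[1]]
    p=np.stack([(u-c['mtx'][0,2])/c['mtx'][0,0]*d,(v-c['mtx'][1,2])/c['mtx'][1,1]*d,d],-1)
    return (p-c['t'])@c['R']
def tins(im,c,amin=60,z=30):
    """coloured lids: colour -> list of (pixel centre, area, world xy on z, length yaw, l, w)"""
    hsv=cv2.cvtColor(im,cv2.COLOR_RGB2HSV); out={}
    for k,(a,b) in HUE.items():
        m=cv2.inRange(hsv,(a,140,70),(b,255,255))
        for q in cv2.findContours(m,cv2.RETR_EXTERNAL,cv2.CHAIN_APPROX_NONE)[0]:
            if len(q)<5 or cv2.contourArea(q)<amin: continue
            w=onplane(c,q[:,0,:],z)[:,:2].astype(np.float32)
            (cx,cy),(l,s),ang=cv2.minAreaRect(w)
            if l<s: l,s,ang=s,l,ang+90
            M=cv2.moments(cv2.convexHull(q))
            out.setdefault(k,[]).append((np.array([M['m10'],M['m01']])/M['m00'],cv2.contourArea(q),np.array([cx,cy]),(ang+90)%180-90,l,s))
    return out
E
python3 - <<'E'
from vis import *
r={}
for n in("top","scene"):
    f=np.load(n+'0.npz');c=ctrl.get_calibration(n);r[n]=(f['im'],f['d'],c,tins(f['im'],c))
    for k,v in r[n][3].items():
        for t in v: print(n,k,t[0].round(1),t[1],t[2].round(1),round(t[3],1),round(t[4],1),round(t[5],1))
for k in HUE:
    for a in r['top'][3].get(k,[]):
        for b in r['scene'][3].get(k,[]):
            p,e=tri(r['top'][2],a[0],r['scene'][2],b[0]); 
            if e<12: print('tri',k,p.round(1),round(e,1))
# nest dots
im,d,c,_=r['top'];h=cv2.cvtColor(im,cv2.COLOR_RGB2HSV)
m=cv2.inRange(h,(15,90,100),(24,255,255));m[:, :330]=0;m[:,420:]=0
n,l,st,ce=cv2.connectedComponentsWithStats(m)
print([(ce[i].round(1),st[i,4]) for i in range(1,n)])
P=cloud(d,c)
D=[ce[i] for i in range(1,n) if st[i,4]>15]
for q in D: print('dot',q.round(1),onplane(c,q,16).round(1),P[int(q[1]+.5),int(q[0]+.5)].round(1))
print('plunger',P[134:140,391:397].reshape(-1,3).mean(0),'column',P[142,382],'plate',P[188,372],P[148,352])
# rack plane
R=P[146:216:2,106:165:2].reshape(-1,3)
A=np.c_[R[:,:2],np.ones(len(R))];s=np.ones(len(R),bool)
for i in range(6):
    x=np.linalg.lstsq(A[s],R[s,2],rcond=None)[0];e=R[:,2]-A@x;s=abs(e)<2.5
nn=np.array([-x[0],-x[1],1]);nn/=np.linalg.norm(nn);print('rack plane',x,nn,np.arccos(nn[2]),s.mean())
mm=cv2.inRange(h,(8,60,90),(22,200,255));mm[:,:95]=0;mm[:,175:]=0;mm[:135]=0;mm[225:]=0
q=max(cv2.findContours(mm,0,1)[0],key=cv2.contourArea);print(cv2.minAreaRect(q))
E
```

```text
top yellow [306.2 240.5] 401.5 [ 334.3 -139.1] 68.3 73.3 43.4
top yellow [234.2 198.2] 437.5 [443.3  58.4] -5.0 76.4 45.9
top yellow [54.2 66.5] 140.0 [787.7 560. ] 39.9 52.2 35.5
top blue [277.3 157. ] 393.5 [558.5 -55.8] -20.3 74.6 44.0
top blue [384.2 141. ] 414.0 [ 613.8 -353.7] 78.6 86.4 64.9
top blue [363.9  50.7] 81.0 [ 863.6 -293. ] 45.8 49.4 20.4
top red [226.7 152.6] 426.0 [566.9  82. ] 20.2 75.4 45.6
top red [393.6 135.7] 175.5 [ 627.8 -375.9] -88.3 42.0 41.9
scene yellow [272.7 210.3] 378.5 [444.5  59.2] -6.2 76.9 45.5
scene blue [213.9 219.1] 361.5 [560.  -54.7] -21.2 74.6 45.0
scene blue [122.8 176.1] 315.5 [ 599.2 -358.6] 79.6 96.3 55.3
scene red [253.4 248.6] 435.5 [568.1  83.8] 19.5 75.7 46.5
scene red [117.1 163.4] 117.5 [ 579.9 -399.4] -54.5 40.4 39.3
tri yellow [443.4  58.5  26.6] 0.1
tri blue [559.  -55.9  26.8] 0.6
tri blue [ 607.9 -343.1   46.8] 0.7
tri red [567.4  82.6  25.6] 0.6
tri red [ 608.4 -342.4  109.8] 1.1
[(array([356.8, 172. ]), np.int32(41)), (array([390.3, 179.9]), np.int32(45)), (array([351. , 198.7]), np.int32(43)), (array([384.9, 206.4]), np.int32(45))]
dot [356.8 172. ] [[ 525.4 -278.9   16. ]] [ 525.7 -280.3   13.9]
dot [390.3 179.9] [[ 505.9 -373.1   16. ]] [ 505.4 -371.6   17.7]
dot [351.  198.7] [[ 450.6 -263.6   16. ]] [ 450.  -264.1   14. ]
dot [384.9 206.4] [[ 431.8 -358.3   16. ]] [ 432.9 -357.7   18. ]
plunger [ 605.83811195 -341.23766716  113.09557336] column [ 599.91756974 -328.18962715   71.12778462] plate [ 480.96206188 -317.37712142   28.65604232] [ 590.31215778 -262.07047556   26.03480043]
rack plane [  0.28847434  -0.13110666 -38.30575714] [-0.27499869  0.12498221  0.95328651] 0.306860827970671 0.26666666666666666
((133.81536865234375, 180.30059814453125), (74.59869384765625, 79.47970581054688), 2.2025983333587646)
```

```bash
python3 - <<'E'
from vis import *
from scipy.optimize import least_squares
im=np.load('top0.npz')['im'];h=cv2.cvtColor(im,cv2.COLOR_RGB2HSV);print('green',h[120,284:294].tolist(), 'lid red',h[160,222:234].tolist()[::3])
box={'top':(90,130,180,230),'scene':(295,220,405,320)}
for n in box:
    f=np.load(n+'0.npz');c=ctrl.get_calibration(n);P=cloud(f['d'],c);hs=cv2.cvtColor(f['im'],cv2.COLOR_RGB2HSV)
    m=cv2.inRange(hs,(8,50,80),(24,220,255));k=np.zeros_like(m);x0,y0,x1,y1=box[n];k[y0:y1,x0:x1]=255;m&=k
    cs=max(cv2.findContours(cv2.morphologyEx(m,cv2.MORPH_CLOSE,np.ones((7,7))),0,cv2.CHAIN_APPROX_NONE)[0],key=cv2.contourArea)
    q=cv2.approxPolyDP(cs,6,True)[:,0];print(n,'corners',q.tolist(),cv2.contourArea(cs))
    mm=np.zeros_like(m);cv2.drawContours(mm,[cs],-1,255,-1);mm=cv2.erode(mm,np.ones((9,9)))
    X=P[mm>0];X=X[X[:,2]>10]
    r=least_squares(lambda a:X[:,2]-X[:,:2]@a[:2]-a[2],[.3,0,-50],loss='soft_l1',f_scale=1.5)
    a=r.x;e=X[:,2]-X[:,:2]@a[:2]-a[2];print(n,'plane',a,'slope',np.arctan(np.hypot(*a[:2])),'dir',np.degrees(np.arctan2(a[1],a[0])),len(X),np.median(abs(e)),X.mean(0))
    for p in q: print(p, P[p[1],p[0]].round(0))
    x0,y0,x1,y1=box[n];cv2.imwrite(f'pics/rack_{n}.png',cv2.resize(f['im'][y0:y1,x0:x1,::-1],None,fx=5,fy=5,interpolation=cv2.INTER_CUBIC))
E
python3 - <<'E'
import cv2,numpy as np
a=cv2.imread('pics/rack_top.png');b=cv2.imread('pics/rack_scene.png');H=500
o=np.zeros((500,1000,3),np.uint8);o[:,:450]=a[:500];o[:500,450:1000]=b
cv2.imwrite('pics/rack.png',cv2.resize(o,(800,400)))
E
```

```text
green [[78, 70, 207], [78, 54, 218], [78, 50, 219], [80, 40, 224], [77, 23, 230], [76, 21, 233], [78, 18, 237], [77, 22, 234], [77, 58, 208], [79, 133, 172]] lid red [[1, 203, 230], [75, 2, 246], [13, 7, 243], [3, 85, 236]]
top corners [[99, 140], [103, 218], [168, 221], [168, 143]] 5400.5
top plane [ 3.23652715e-01 -8.13552782e-03 -9.51790367e+01] slope 0.3131053807637459 dir -1.4399176930674782 4358 1.1769037100370738 [481.67362828 315.72976029  62.85235795]
[ 99 140] [578. 399.  95.]
[103 218] [381. 417.   1.]
[168 221] [377. 240.  -2.]
[168 143] [577. 229.  86.]
scene corners [[339, 225], [300, 276], [357, 319], [398, 260]] 4993.5
scene plane [ 3.25572785e-01 -4.44711923e-03 -9.63763978e+01] slope 0.31477733655999945 dir -0.7825755999229057 3640 1.2665595917458674 [490.34620279 317.95453543  64.94356594]
[339 225] [364. 226.   3.]
[300 276] [551. 220.   2.]
[357 319] [570. 395.  19.]
[398 260] [364. 405.   2.]
```

View pics/rack.png

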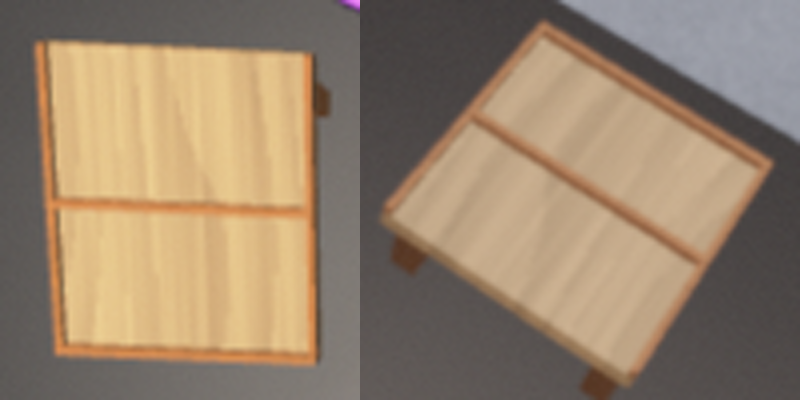

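The rack's low side faces the robot, with the middle ledge across it. I'll triangulate the ledge ends and the corners.

```bash
python3 - <<'E'
from vis import *
ct,cs=ctrl.get_calibration('top'),ctrl.get_calibration('scene')
T=lambda u,v:(90+u/4,130+v/4); S=lambda u,v:(295+(u-360)/4,220+v/4)
# ledge ends (-y side, +y side), low corners, high corners
for n,a,b in [('ledge -y',(309,211),(474,118)),('ledge +y',(50,204),(700,262)),('low -y',(317,364),(544,23)),('low +y',(56,355),(772,163)),('high -y',(315,53),(384,213)),('high +y',(38,42),(631,380))]:
    p,e=tri(ct,T(*a),cs,S(*b));print(n,p.round(1),round(e,1))
HUE['green']=(65,95)
for n in('top','scene'):
    im=np.load(n+'0.npz')['im'];h=cv2.cvtColor(im,cv2.COLOR_RGB2HSV);c=ctrl.get_calibration(n)
    m=cv2.inRange(h,(65,90,50),(95,255,255))
    for q in cv2.findContours(m,0,1)[0]:
        if cv2.contourArea(q)>100:print(n,cv2.minAreaRect(onplane(c,q[:,0,:],30)[:,:2].astype(np.float32)),cv2.contourArea(q))
E
sed -i 's/m=cv2.inRange(hsv,(a,140,70)/m=cv2.inRange(hsv,(a,90 if k=="green" else 140,70)/; s/(22,32)/(24,33)/' vis.py
python3 - <<'E'
import sys;sys.path.insert(0,'.')
from vis import *
h=cv2.cvtColor(np.load('top0.npz')['im'],cv2.COLOR_RGB2HSV);print(h[190,228:242:3].tolist(),h[233,302:316:3].tolist())
E
```

```text
ledge -y [477.2 235.8  53.8] 4.2
ledge +y [478.6 400.5  56.3] 1.7
low -y [376.3 233.   24.7] 4.3
low +y [379.  405.2  25.9] 1.5
high -y [576.3 229.1  83.8] 4.0
high +y [579.  401.7  85.7] 0.7
top ((684.1575927734375, -82.41590118408203), (45.0301628112793, 75.89583587646484), 84.77891540527344) 403.0
scene ((685.8256225585938, -80.57037353515625), (42.527347564697266, 72.96243286132812), 85.84942626953125) 102.5
[[27, 245, 244], [33, 13, 240], [29, 22, 241], [27, 34, 242], [27, 154, 245]] [[28, 83, 246], [28, 245, 247], [26, 245, 246], [11, 138, 179], [17, 20, 114]]
```

Run:
```python
from vis import *
t=np.load('top0.npz')['im'];s=np.load('scene0.npz')['im']
cr=[t[222:258,288:324],t[180:216,216:252],s[134:170,222:258],s[193:229,255:291]]
cv2.imwrite('pics/oy.png',cv2.resize(np.hstack(cr)[:,:,::-1],None,fx=5,fy=5,interpolation=cv2.INTER_NEAREST))
for c in cr:
    h=cv2.cvtColor(c,cv2.COLOR_RGB2HSV);m=h[...,1]>150;print(np.percentile(h[m][:,0],[10,50,90]),np.median(c[m],0))
```

```text
[18.9 28.  29. ] [247. 228.  10.]
[25. 28. 28.] [245. 226.  10.]
[11. 15. 18.] [215.5 142.5  70.5]
[23. 23. 23.] [202.5 176.5  82.5]
```

View pics/oy.png

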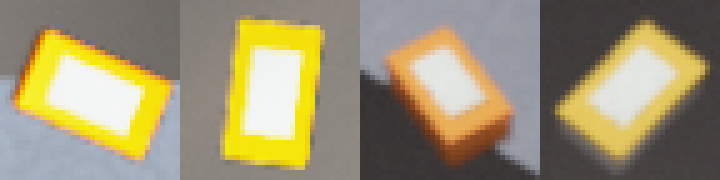

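Only the scene view separates them: the orange tin near (334,-139) is the look-alike, and the yellow one at (443,58) is the target. Next I move over the press for a wrist look, turning toward the blue tin's grasp angle as I go.

```bash
R='{"angular":[0,0,0],"slide":[0,0,0],"gripper":1}'
python3 -m jog '[{"angular":[0,0,-0.16],"slide":[0.3,0.6,0.2],"gripper":0.8},{"angular":[0,0,-0.16],"slide":[0.3,0.7,0.2],"gripper":0.8},{"angular":[0,0,-0.16],"slide":[0.3,0.7,0.2],"gripper":0.8},{"angular":[0,0,-0.16],"slide":[0.4,0.7,0.2],"gripper":0.8},{"angular":[0,0,-0.16],"slide":[0.4,0.7,0.2],"gripper":0.8},{"angular":[0,0,-0.16],"slide":[0.4,0.7,0.2],"gripper":0.8},{"angular":[0,0,-0.16],"slide":[0.4,0.7,0.2],"gripper":0.8},{"angular":[0,0,-0.16],"slide":[0.4,0.7,0],"gripper":0.8},{"angular":[0,0,-0.16],"slide":[0.4,0.7,0],"gripper":0.8},{"angular":[0,0,-0.16],"slide":[0.2,0.5,0],"gripper":0.8}]'
cat > go.py <<'E'
"""go.py x y z closing_deg [pitch]: what is left to go, in slide/angular units"""
import sys,numpy as np
from scipy.spatial.transform import Rotation as Ro
from rig import ctrl
s=ctrl.sense();R=Ro.from_quat(s['tool_rot'])
def target(a,tilt=None):
    a=np.radians(a);y=np.array([np.cos(a),np.sin(a),0]);z=np.array([0,0,-1.]) if tilt is None else tilt
    return Ro.from_matrix(np.c_[np.cross(y,z),y,z])
if len(sys.argv)>4:
    v=list(map(float,sys.argv[1:]))
    best=None
    for a in(v[3],v[3]+180):
        w=(target(a)*R.inv()).as_rotvec()
        if best is None or np.linalg.norm(w)<np.linalg.norm(best): best=w
    print('slide',((np.array(v[:3])-s['tcp_pos'])/40).round(3),'ang',(best/.5).round(3))
y=R.as_matrix()[:,1]
print('t',round(s['clock'],2),'tcp',s['tcp_pos'].round(1),'close',round(np.degrees(np.arctan2(y[1],y[0])),1),'zdir',R.as_matrix()[:,2].round(3),'q',s['q'].round(2),'F',s['ft_force'].round(1),'gap',round(s['finger_gap'],3),'grip',round(s['grasp_force'],1))
E
python3 go.py
python3 - <<'E'
from vis import *
im,d,c=grab('wrist');np.savez('w1.npz',im=im,d=d,**c);cv2.imwrite('pics/w1.png',im[:,:,::-1])
print((-c['R'].T@c['t']).round(1),c['mtx'].round(1).tolist(),c['R'].round(3).tolist())
E
```

```text
clock: 1.35
tcp_pos: [441.8, -334.7, 286.9]
tool_rot: [0.169, 0.986, 0.0, -0.0]
ft_force: [0.6, 0.8, 0.0]
finger_gap: 0.795
grasp_force: 0.0
t 1.35 tcp [ 441.8 -334.7  286.9] close 70.6 zdir [-0.  0. -1.] q [-0.3   0.13 -0.17 -0.   -1.28 -1.61] F [0.6 0.8 0. ] gap 0.795 grip 0.0
[ 378.1 -311.6  428. ] [[328.8, 0.0, 257.5], [0.0, 328.8, 193.7], [0.0, 0.0, 1.0]] [[0.337, 0.942, 0.001], [0.908, -0.325, 0.263], [0.248, -0.088, -0.965]]
```

View pics/w1.png

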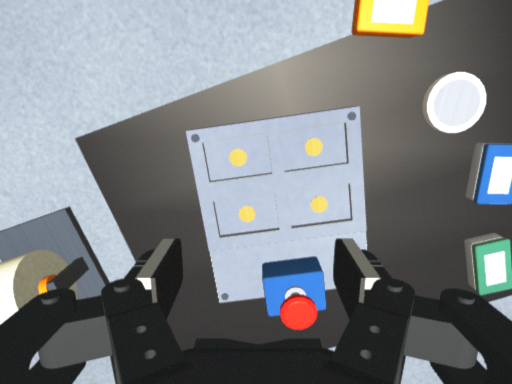

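The wrist view shows the four nest dots at (238,157), (314,147), (247,214) and (319,204), the plunger at (298,311), and blue and green at the right edge.

Run:
```python
from vis import *
f=np.load('w1.npz');im=f['im'];h=cv2.cvtColor(im,cv2.COLOR_RGB2HSV)
m=cv2.inRange(h,(15,90,100),(28,255,255));m[:130]=0;m[235:]=0;m[:,:220]=0;m[:,340:]=0
n,l,st,ce=cv2.connectedComponentsWithStats(m)
ct=ctrl.get_calibration('top')
W=[ce[i] for i in range(1,n) if st[i,4]>50]
T=[(384.9,206.4),(351,198.7),(390.3,179.9),(356.8,172)]
P=[]
for w in sorted(W,key=lambda p:(p[1]>180,p[0])):
    t=min(T,key=lambda t:np.linalg.norm(onplane(ct,t,16)-onplane(f,w,16)))
    print(w.round(1),onplane(f,w,16)[0].round(1),onplane(ct,t,16)[0].round(1),[a for a in map(lambda x:np.round(x,1),tri(ct,t,f,w))]);P.append(onplane(f,w,16)[0])
P=np.array(P);print(P.mean(0))
m=cv2.inRange(h,(0,180,120),(5,255,255));m|=cv2.inRange(h,(175,180,120),(180,255,255));M=cv2.moments(m[280:,:].copy()*(1),True);u=(M['m10']/M['m00'],280+M['m01']/M['m00']);print(u,tri(ct,(393.6,135.7),f,u),onplane(f,u,112))
P=cloud(f['d'],f);print('plate',P[185:190,270:290].mean((0,1)),'floor',[P[int(w[1]),int(w[0])].round(1) for w in W])
```

```text
[237.7 157. ] [ 430.3 -356.5   16. ] [ 431.9 -358.2   16. ] [array([ 430.9, -356.5,   19.2]), np.float64(2.0)]
[313.2 146.5] [ 449.7 -263.    16. ] [ 450.8 -263.5   16. ] [array([ 450.2, -263.2,   16.4]), np.float64(1.2)]
[246.4 213.5] [ 504.5 -372.    16. ] [ 505.9 -373.1   16. ] [array([ 505.3, -372.6,   15.8]), np.float64(1.7)]
[318.6 203.9] [ 523.9 -278.4   16. ] [ 525.4 -279.1   16. ] [array([ 524.7, -278.7,   15.7]), np.float64(1.6)]
[ 477.09393201 -317.48370062   16.        ]
(298.1896024464832, 312.40672782874617) (array([ 609.99884129, -345.39765475,  102.09695211]), np.float64(1.5055749203042732)) [[ 602.36217928 -343.78938363  112.        ]]
plate [ 482.82990591 -319.18548984   24.29958861] floor [array([ 449.2, -262.9,   15.2]), array([ 430.2, -357.5,   14.6]), array([ 523.2, -278.6,   13.6]), array([ 504.1, -372.5,   14.3])]
```

```bash
python3 -m jog '[{"angular":[0,0,-0.04],"slide":[0.35,0.7,-0.4],"gripper":1},{"angular":[0,0,0],"slide":[0.35,0.9,-0.5],"gripper":1},{"angular":[0,0,0],"slide":[0.35,0.9,-0.5],"gripper":1},{"angular":[0,0,0],"slide":[0.35,0.9,-0.6],"gripper":1},{"angular":[0,0,0],"slide":[0.35,0.9,-0.6],"gripper":1},{"angular":[0,0,0],"slide":[0.35,0.9,-0.6],"gripper":1},{"angular":[0,0,0],"slide":[0.35,0.9,-0.6],"gripper":1},{"angular":[0,0,0],"slide":[0.35,0.7,-0.4],"gripper":1},{"angular":[0,0,0],"slide":[0.1,0.15,-0.3],"gripper":1},{"angular":[0,0,0],"slide":[0,0,0],"gripper":1}]' >/dev/null; python3 go.py 559 -55.5 9 69.5
python3 - <<'E'
from vis import *
im,d,c=grab('wrist');cv2.imwrite('pics/w2.png',im[:,:,::-1])
for k,v in tins(im,c,300).items():
    for t in v: print(k,t[0].round(),t[1],t[2].round(1),round(t[3],1),t[4:])
E
```

```text
slide [ 0.061  0.066 -2.43 ] ang [ 0.001 -0.005 -0.003]
t 2.65 tcp [556.6 -58.1 106.2] close 69.6 zdir [-0.002 -0.    -1.   ] q [ 0.25  0.29 -0.41 -0.   -0.88 -2.17] F [-0.2  0.3  0.5] gap 0.999 grip 0.0
green [278. 328.] 1194.0 [656.4 -80.8] 85.0 (45.15079879760742, 26.750961303710938)
yellow [381.  16.] 1973.5 [473.7  52.3] 69.5 (46.778106689453125, 21.215696334838867)
blue [262. 202.] 6501.0 [557.1 -56.4] -20.3 (74.58170318603516, 44.889854431152344)
red [457. 145.] 7934.5 [565.6  78.8] 20.3 (76.82356262207031, 46.51457977294922)
```

View pics/w2.png

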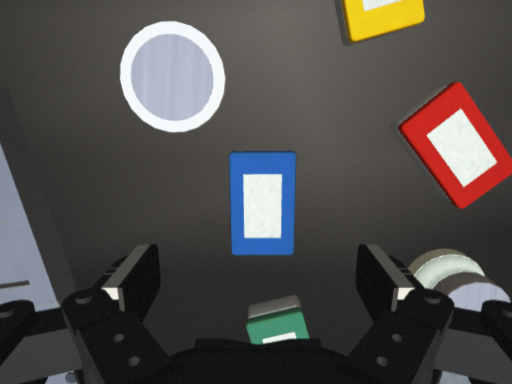

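Blue is centred between the fingers at (262,203). I'll descend, grip and lift.

```bash
python3 -m jog '[{"angular":[0,0,0],"slide":[0.04,0.05,-0.5],"gripper":1},{"angular":[0,0,0],"slide":[0,0,-0.8],"gripper":1},{"angular":[0,0,0],"slide":[0,0,-0.8],"gripper":1},{"angular":[0,0,0],"slide":[0,0,-0.3],"gripper":1},{"angular":[0,0,0],"slide":[0,0,0],"gripper":1},{"angular":[0,0,0],"slide":[0,0,0],"gripper":0.3},{"angular":[0,0,0],"slide":[0,0,0],"gripper":0.3},{"angular":[0,0,0],"slide":[0,0,0],"gripper":0.3},{"angular":[0,0,0],"slide":[0,0,0],"gripper":0.3},{"angular":[0,0,0],"slide":[0,0,0],"gripper":0.3}]' >/dev/null; python3 go.py 524.5 -278.4 110 -11.5
```

```text
slide [-0.879 -5.563  2.432] ang [ 2.00e-03  3.00e-03 -2.83e+00]
t 3.95 tcp [559.7 -55.9  12.7] close 69.6 zdir [ 0.002  0.    -1.   ] q [ 0.25  0.41 -0.49  0.   -0.67 -2.18] F [-1.3 -1.   6.6] gap 0.52 grip 61.9
```

```bash
python3 -m jog '[{"angular":[0,0,0],"slide":[0,0,0.6],"gripper":0.3},{"angular":[0,0,0],"slide":[0,0,0.9],"gripper":0.3},{"angular":[0,0,0.2],"slide":[0,-0.2,0.9],"gripper":0.3},{"angular":[0,0,0.35],"slide":[-0.1,-0.6,0],"gripper":0.3},{"angular":[0,0,0.35],"slide":[-0.1,-0.7,0],"gripper":0.3},{"angular":[0,0,0.35],"slide":[-0.1,-0.7,0],"gripper":0.3},{"angular":[0,0,0.35],"slide":[-0.1,-0.7,0],"gripper":0.3},{"angular":[0,0,0.35],"slide":[-0.1,-0.7,0],"gripper":0.3},{"angular":[0,0,0.35],"slide":[-0.1,-0.7,0],"gripper":0.3},{"angular":[0,0,0.35],"slide":[-0.1,-0.5,0],"gripper":0.3}]' >/dev/null
python3 -m jog '[{"angular":[0,0,0.35],"slide":[-0.1,-0.4,0],"gripper":0.3},{"angular":[0,0,0.3],"slide":[-0.1,-0.3,0],"gripper":0.3},{"angular":[0,0,0.15],"slide":[0,0,0],"gripper":0.3},{"angular":[0,0,0],"slide":[0,0,0],"gripper":0.3},{"angular":[0,0,0],"slide":[0,0,0],"gripper":0.3},{"angular":[0,0,0],"slide":[0,0,0],"gripper":0.3},{"angular":[0,0,0],"slide":[0,0,0],"gripper":0.3},{"angular":[0,0,0],"slide":[0,0,0],"gripper":0.3},{"angular":[0,0,0],"slide":[0,0,0],"gripper":0.3},{"angular":[0,0,0],"slide":[0,0,0],"gripper":0.3}]' >/dev/null; python3 go.py 524.5 -278.4 31 -11.5
cat > held.py <<'E'
from vis import *
im,d,c=grab('wrist');cv2.imwrite('pics/held.png',im[:,:,::-1]);zz=ctrl.sense()['tcp_pos'][2]
for k,v in tins(im,c,1500,zz+18).items():
    for t in v: print(k,t[0].round(),t[1],t[2].round(1),round(t[3],1),np.round(t[4:],1), 'rel',(t[2]-ctrl.sense()['tcp_pos'][:2]).round(1))
E
python3 held.py
```

```text
slide [ 0.04  -0.06  -1.907] ang [ 0.    -0.     0.005]
t 6.45 tcp [ 522.9 -276.   107.3] close 168.4 zdir [-0. -0. -1.] q [-0.16  0.33 -0.34  0.   -0.9  -0.05] F [-1.4 -0.3 -0.9] gap 0.523 grip 61.4
blue [258. 257.] 17034.5 [ 520.9 -278.8] 78.7 [74.6 44. ] rel [-2.  -2.8]
blue [ 80. 130.] 8868.0 [ 573.9 -344. ] 78.6 [50.7 39.2] rel [ 51. -68.]
red [ 39. 143.] 6788.5 [ 589.5 -342.9] 66.7 [36.  31.3] rel [ 66.6 -66.9]
```

View pics/held.png

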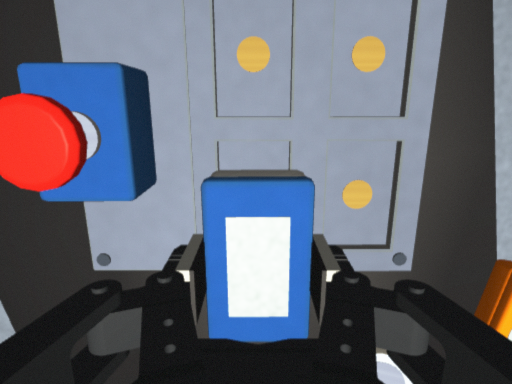

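The held tin sits at (258,257). Three free nest dots are visible at (253,54), (368,53) and (357,194), so I can line up within this one image.

```bash
cat > align.py <<'E'
"""align.py x y : nest aimed at; dots seen in the wrist picture give the camera's bias; held tin's place relative to the nest"""
import sys
from vis import *
N=np.array([[524.5,-278.4],[505.5,-372.5],[450.0,-263.3],[431.0,-357.4]])
im,d,c=grab('wrist');s=ctrl.sense();tz=s['tcp_pos'][2]
h=cv2.cvtColor(im,cv2.COLOR_RGB2HSV);m=cv2.inRange(h,(12,90,120),(26,255,255))
B=[]
for q in cv2.findContours(m,0,cv2.CHAIN_APPROX_NONE)[0]:
    (u,v),r=cv2.minEnclosingCircle(q)
    if cv2.contourArea(q)>.8*np.pi*r*r and 8<r<25:
        p=onplane(c,(u,v),16)[0,:2];i=np.argmin(np.linalg.norm(N-p,axis=1))
        if np.linalg.norm(N[i]-p)<12: B.append(p-N[i]);print('dot',i,(p-N[i]).round(1))
b=np.mean(B,0);g=np.array(list(map(float,sys.argv[1:3])))
for k,v in tins(im,c,9000,tz+17.5).items():
    for t in v: print(k,'tin',(t[2]-b).round(1),'rel tcp',(t[2]-b-s['tcp_pos'][:2]).round(1),'yaw',round(t[3],1),'to go mm',(g-t[2]+b).round(1))
E
python3 align.py 524.5 -278.4
```

```text
dot 2 [-0.4 -1.6]
dot 1 [-0.8 -0.9]
dot 3 [-0.4 -0.9]
blue tin [ 521.4 -277.7] rel tcp [-1.5 -1.7] yaw 78.7 to go mm [ 3.1 -0.7]
```

```bash
python3 -m jog '[{"angular":[0,0,0],"slide":[0.06,-0.02,-0.3],"gripper":0.3},{"angular":[0,0,0],"slide":[0,0,-0.5],"gripper":0.3},{"angular":[0,0,0],"slide":[0,0,-0.4],"gripper":0.3},{"angular":[0,0,0],"slide":[0,0,-0.2],"gripper":0.3},{"angular":[0,0,0],"slide":[0,0,-0.15],"gripper":0.3},{"angular":[0,0,0],"slide":[0,0,-0.1],"gripper":0.3},{"angular":[0,0,0],"slide":[0,0,-0.1],"gripper":0.3},{"angular":[0,0,0],"slide":[0,0,-0.1],"gripper":0.3},{"angular":[0,0,0],"slide":[0,0,-0.1],"gripper":0.3},{"angular":[0,0,0],"slide":[0,0,0],"gripper":0.3}]' >/dev/null; python3 go.py 524.5 -278.4 31 -11.5
```

```text
slide [-0.02  -0.036  0.049] ang [ 0.    -0.     0.005]
t 7.8 tcp [ 525.3 -277.    29. ] close 168.4 zdir [-0. -0. -1.] q [-0.16  0.43 -0.4   0.   -0.74 -0.05] F [ 0.2 -2.2 -1.9] gap 0.52 grip 61.4
```

```bash
python3 -m jog '[{"angular":[0,0,0],"slide":[0,0,0],"gripper":0.7},{"angular":[0,0,0],"slide":[0,0,0],"gripper":0.7},{"angular":[0,0,0],"slide":[0,0,0],"gripper":0.7},{"angular":[0,0,0],"slide":[0,0,0.3],"gripper":0.7},{"angular":[0,0,0],"slide":[0,0,0.6],"gripper":0.7},{"angular":[0,0,0],"slide":[0,0,0.9],"gripper":0.7},{"angular":[0,0,0],"slide":[0,0,0.9],"gripper":0.7},{"angular":[0,0,0],"slide":[0,0.2,0.5],"gripper":0.7},{"angular":[0,0,0],"slide":[0,0.2,0],"gripper":0.7},{"angular":[0,0,0],"slide":[0,0,0],"gripper":1}]' >/dev/null; python3 go.py 684 -81 110 85
cat > look.py <<'E'
import sys
from vis import *
r={}
for n in sys.argv[1:] or ("top","scene"):
    im,d,c=grab(n);cv2.imwrite(f'pics/last_{n}.png',im[:,:,::-1])
    for k,v in tins(im,c,60 if n!='wrist' else 1500).items():
        for t in v:
            if t[4]>60 and t[5]>30 and t[4]<90: print(n,k,t[0].round(),t[1],t[2].round(1),round(t[3],1),np.round(t[4:],1))
E
python3 look.py
```

```text
slide [ 3.975  4.479 -1.18 ] ang [-1.000e-03  0.000e+00 -2.911e+00]
t 9.05 tcp [ 525.  -260.2  157.2] close 168.4 zdir [-0.  0. -1.] q [-0.13  0.27 -0.29 -0.   -1.01 -0.08] F [0.7 0.5 0.3] gap 0.89 grip 0.0
top yellow [234. 198.] 431.5 [443.3  58.3] -5.4 [76.6 45.3]
top red [227. 153.] 424.0 [567.   81.7] 20.0 [75.5 44.7]
scene green [176. 249.] 79.0 [686.1 -80.8] -5.8 [71.6 40.8]
scene blue [160. 169.] 82.5 [ 520.4 -283.7] 78.2 [73.7 40.6]
scene red [253. 249.] 432.0 [568.1  83.8] 19.5 [75.7 46.5]
```

```bash
python3 -m jog '[{"angular":[0,0,-0.3],"slide":[0.4,0.4,-0.1],"gripper":1},{"angular":[0,0,-0.33],"slide":[0.5,0.5,-0.1],"gripper":1},{"angular":[0,0,-0.33],"slide":[0.5,0.6,-0.1],"gripper":1},{"angular":[0,0,-0.33],"slide":[0.5,0.6,-0.1],"gripper":1},{"angular":[0,0,-0.33],"slide":[0.5,0.6,-0.2],"gripper":1},{"angular":[0,0,-0.33],"slide":[0.5,0.6,-0.2],"gripper":1},{"angular":[0,0,-0.33],"slide":[0.5,0.6,-0.2],"gripper":1},{"angular":[0,0,-0.33],"slide":[0.4,0.4,-0.1],"gripper":1},{"angular":[0,0,-0.3],"slide":[0.2,0.2,-0.1],"gripper":1},{"angular":[0,0,0],"slide":[0,0,0],"gripper":1}]' >/dev/null; python3 look.py wrist;python3 go.py 684.5 -81 9 84.7
```

```text
wrist green [254. 200.] 6531.5 [682.6 -83.6] -4.8 [74.6 45. ]
slide [-7.000e-03 -2.000e-03 -2.476e+00] ang [ 0.001 -0.004 -0.018]
t 10.45 tcp [684.8 -80.9 108. ] close 85.2 zdir [-0.002 -0.    -1.   ] q [ 0.16  0.47 -0.1  -0.   -1.   -1.82] F [ 0.1 -0.8  0.1] gap 1.001 grip 0.0
```

```bash
python3 -m jog '[{"angular":[0,0,-0.02],"slide":[-0.02,-0.03,-0.5],"gripper":1},{"angular":[0,0,0],"slide":[0,0,-0.8],"gripper":1},{"angular":[0,0,0],"slide":[0,0,-0.8],"gripper":1},{"angular":[0,0,0],"slide":[0,0,-0.35],"gripper":1},{"angular":[0,0,0],"slide":[0,0,0],"gripper":0.3},{"angular":[0,0,0],"slide":[0,0,0],"gripper":0.3},{"angular":[0,0,0],"slide":[0,0,0],"gripper":0.3},{"angular":[0,0,0],"slide":[0,0,0],"gripper":0.3},{"angular":[0,0,0],"slide":[0,0,0],"gripper":0.3},{"angular":[0,0,0],"slide":[0,0,0.4],"gripper":0.3}]' >/dev/null; python3 go.py 505.5 -372.5 110 -11.5
```

```text
slide [-4.452 -7.264  2.073] ang [ 0.003 -0.003  2.935]
t 11.7 tcp [683.6 -82.   27.1] close 84.4 zdir [-0.002  0.    -1.   ] q [ 0.16  0.56 -0.18 -0.   -0.84 -1.83] F [-0.1  1.1 -1.6] gap 0.515 grip 62.8
```

```bash
python3 -m jog '[{"angular":[0,0,0],"slide":[0,0,0.9],"gripper":0.3},{"angular":[0,0,0.2],"slide":[-0.2,-0.3,0.9],"gripper":0.3},{"angular":[0,0,0.33],"slide":[-0.4,-0.6,0.8],"gripper":0.3},{"angular":[0,0,0.33],"slide":[-0.4,-0.8,0.4],"gripper":0.3},{"angular":[0,0,0.33],"slide":[-0.4,-0.8,0],"gripper":0.3},{"angular":[0,0,0.33],"slide":[-0.5,-0.8,0],"gripper":0.3},{"angular":[0,0,0.33],"slide":[-0.5,-0.8,0],"gripper":0.3},{"angular":[0,0,0.33],"slide":[-0.5,-0.8,0],"gripper":0.3},{"angular":[0,0,0.33],"slide":[-0.5,-0.8,0],"gripper":0.3},{"angular":[0,0,0.33],"slide":[-0.5,-0.8,0],"gripper":0.3}]' >/dev/null
python3 -m jog '[{"angular":[0,0,0.1],"slide":[-0.4,-0.5,0],"gripper":0.3},{"angular":[0,0,0],"slide":[-0.2,-0.3,0],"gripper":0.3},{"angular":[0,0,0],"slide":[0,0,-0.2],"gripper":0.3},{"angular":[0,0,0],"slide":[0,0,-0.4],"gripper":0.3},{"angular":[0,0,0],"slide":[0,0,-0.3],"gripper":0.3},{"angular":[0,0,0],"slide":[0,0,-0.1],"gripper":0.3},{"angular":[0,0,0],"slide":[0,0,0],"gripper":0.3},{"angular":[0,0,0],"slide":[0,0,0],"gripper":0.3},{"angular":[0,0,0],"slide":[0,0,0],"gripper":0.3},{"angular":[0,0,0],"slide":[0,0,0],"gripper":0.3}]' >/dev/null;  python3 align.py 505.5 -372.5; python3 go.py 505.5 -372.5 29 -11.5
```

```text
dot 3 [-0.5 -1.6]
green tin [ 503.2 -375.3] rel tcp [-1.4 -1.3] yaw 78.6 to go mm [2.3 2.8]
slide [ 0.023  0.039 -1.964] ang [ 0.     0.001 -0.005]
t 14.25 tcp [ 504.6 -374.   107.6] close 168.7 zdir [ 0. -0. -1.] q [-0.33  0.38 -0.25 -0.   -0.93  0.13] F [ 0.1 -0.1 -1. ] gap 0.52 grip 62.7
```

```bash
python3 -m jog '[{"angular":[0,0,0],"slide":[0.04,0.05,-0.3],"gripper":0.3},{"angular":[0,0,0],"slide":[0,0,-0.5],"gripper":0.3},{"angular":[0,0,0],"slide":[0,0,-0.4],"gripper":0.3},{"angular":[0,0,0],"slide":[0,0,-0.2],"gripper":0.3},{"angular":[0,0,0],"slide":[0,0,-0.15],"gripper":0.3},{"angular":[0,0,0],"slide":[0,0,-0.1],"gripper":0.3},{"angular":[0,0,0],"slide":[0,0,-0.1],"gripper":0.3},{"angular":[0,0,0],"slide":[0,0,-0.1],"gripper":0.3},{"angular":[0,0,0],"slide":[0,0,-0.1],"gripper":0.3},{"angular":[0,0,0],"slide":[0,0,0],"gripper":0.3}]' >/dev/null; python3 go.py 505.5 -372.5 31 -11.5
```

```text
slide [-0.016 -0.013  0.043] ang [ 0.     0.    -0.006]
t 15.5 tcp [ 506.2 -372.    29.3] close 168.7 zdir [ 0. -0. -1.] q [-0.32  0.47 -0.32  0.   -0.77  0.13] F [ 0.2 -0.4 -0.5] gap 0.516 grip 62.8
```

```bash
python3 -m jog '[{"angular":[0,0,0],"slide":[0,0,0],"gripper":0.7},{"angular":[0,0,0],"slide":[0,0,0],"gripper":0.7},{"angular":[0,0,0],"slide":[0,0,0],"gripper":0.7},{"angular":[0,0,0],"slide":[0,0,0.3],"gripper":0.7},{"angular":[0,0,0],"slide":[0,0,0.6],"gripper":0.7},{"angular":[0,0,0],"slide":[0,0,0.9],"gripper":0.7},{"angular":[0,0,0],"slide":[0,0.2,0.9],"gripper":0.7},{"angular":[0,0,-0.1],"slide":[0.1,0.4,0.3],"gripper":0.8},{"angular":[0,0,-0.2],"slide":[0.1,0.7,0],"gripper":1},{"angular":[0,0,-0.2],"slide":[0.1,0.9,0],"gripper":1}]' >/dev/null
python3 -m jog '[{"angular":[0,0,-0.2],"slide":[0.15,0.95,0],"gripper":1},{"angular":[0,0,-0.2],"slide":[0.15,0.95,0],"gripper":1},{"angular":[0,0,-0.2],"slide":[0.15,0.95,0],"gripper":1},{"angular":[0,0,-0.2],"slide":[0.15,0.95,0],"gripper":1},{"angular":[0,0,-0.2],"slide":[0.15,0.95,0],"gripper":1},{"angular":[0,0,-0.2],"slide":[0.15,0.95,0],"gripper":1},{"angular":[0,0,-0.2],"slide":[0.15,0.95,-0.1],"gripper":1},{"angular":[0,0,-0.2],"slide":[0.15,0.95,-0.3],"gripper":1},{"angular":[0,0,-0.1],"slide":[0.05,0.9,-0.4],"gripper":1},{"angular":[0,0,-0.05],"slide":[0,0.4,-0.3],"gripper":1}]' >/dev/null
python3 look.py; python3 go.py 567.3 82.5 110 110
```

```text
top green [394. 180.] 417.5 [ 505.1 -376.9] 78.6 [76.2 45.7]
top yellow [306. 240.] 404.5 [ 334.1 -138.9] 67.5 [73.3 43.7]
top yellow [234. 198.] 432.5 [443.3  58.3] -5.4 [76.6 45.3]
top blue [359. 171.] 410.5 [ 526.2 -280.1] 78.6 [75.7 45.4]
top blue [384. 141.] 414.0 [ 613.8 -353.7] 78.6 [86.4 64.9]
scene blue [160. 169.] 281.0 [ 520.4 -283.7] 78.2 [73.7 40.6]
scene red [253. 249.] 434.5 [568.1  83.8] 19.5 [75.7 46.5]
slide [-0.009  0.229  0.129] ang [ 0.001 -0.002  0.199]
t 18.1 tcp [567.6  73.4 104.8] close 104.3 zdir [-0.001 -0.    -1.   ] q [ 0.47  0.31 -0.38 -0.   -0.88 -1.79] F [ 0.  -0.4  0.3] gap 0.999 grip 0.0
```

```bash
python3 -m jog '[{"angular":[0,0,0.1],"slide":[0,0.12,0],"gripper":1},{"angular":[0,0,0.1],"slide":[0,0.11,-0.4],"gripper":1},{"angular":[0,0,0],"slide":[0,0,-0.8],"gripper":1},{"angular":[0,0,0],"slide":[0,0,-0.8],"gripper":1},{"angular":[0,0,0],"slide":[0,0,-0.35],"gripper":1},{"angular":[0,0,0],"slide":[0,0,0],"gripper":0.3},{"angular":[0,0,0],"slide":[0,0,0],"gripper":0.3},{"angular":[0,0,0],"slide":[0,0,0],"gripper":0.3},{"angular":[0,0,0],"slide":[0,0,0],"gripper":0.3},{"angular":[0,0,0],"slide":[0,0,0],"gripper":0.3}]' >/dev/null; python3 go.py 450 -263.3 110 -11.5
```

```text
slide [-2.981 -8.623  2.423] ang [-0.004  0.004  2.043]
t 19.35 tcp [569.2  81.6  13.1] close 110.0 zdir [ 0.003  0.001 -1.   ] q [ 0.48  0.43 -0.46  0.   -0.68 -1.71] F [-1.4 -0.7  5.9] gap 0.522 grip 62.2
```

```bash
python3 -m jog '[{"angular":[0,0,0],"slide":[0,0,0.6],"gripper":0.3},{"angular":[0,0,0],"slide":[0,0,0.9],"gripper":0.3},{"angular":[0,0,0.1],"slide":[-0.1,-0.3,0.9],"gripper":0.3},{"angular":[0,0,0.2],"slide":[-0.25,-0.7,0],"gripper":0.3},{"angular":[0,0,0.2],"slide":[-0.3,-0.9,0],"gripper":0.3},{"angular":[0,0,0.2],"slide":[-0.3,-0.9,0],"gripper":0.3},{"angular":[0,0,0.2],"slide":[-0.3,-0.9,0],"gripper":0.3},{"angular":[0,0,0.2],"slide":[-0.3,-0.9,0],"gripper":0.3},{"angular":[0,0,0.2],"slide":[-0.3,-0.9,0],"gripper":0.3},{"angular":[0,0,0.2],"slide":[-0.3,-0.9,0],"gripper":0.3}]' >/dev/null
python3 -m jog '[{"angular":[0,0,0.2],"slide":[-0.3,-0.9,0],"gripper":0.3},{"angular":[0,0,0.2],"slide":[-0.3,-0.7,0],"gripper":0.3},{"angular":[0,0,0.14],"slide":[-0.2,-0.4,0],"gripper":0.3},{"angular":[0,0,0],"slide":[0,-0.1,0],"gripper":0.3},{"angular":[0,0,0],"slide":[0,0,0],"gripper":0.3},{"angular":[0,0,0],"slide":[0,0,0],"gripper":0.3},{"angular":[0,0,0],"slide":[0,0,0],"gripper":0.3},{"angular":[0,0,0],"slide":[0,0,0],"gripper":0.3},{"angular":[0,0,0],"slide":[0,0,0],"gripper":0.3},{"angular":[0,0,0],"slide":[0,0,0],"gripper":0.3}]' >/dev/null;  python3 align.py 450 -263.3; python3 go.py 450 -263.3 29 -11.5
```

```text
dot 3 [-1.  -0.8]
red tin [ 449.  -261.4] rel tcp [-1.1 -2.6] yaw 78.3 to go mm [ 1.  -1.9]
slide [-0.003 -0.113 -1.957] ang [ 0.    -0.     0.004]
t 21.9 tcp [ 450.1 -258.8  107.3] close 168.4 zdir [-0. -0. -1.] q [-0.14  0.22 -0.49  0.   -0.85 -0.06] F [-0.3  0.2 -1.2] gap 0.525 grip 61.4
```

```bash
python3 -m jog '[{"angular":[0,0,0],"slide":[0.02,-0.06,-0.3],"gripper":0.3},{"angular":[0,0,0],"slide":[0,0,-0.5],"gripper":0.3},{"angular":[0,0,0],"slide":[0,0,-0.4],"gripper":0.3},{"angular":[0,0,0],"slide":[0,0,-0.2],"gripper":0.3},{"angular":[0,0,0],"slide":[0,0,-0.15],"gripper":0.3},{"angular":[0,0,0],"slide":[0,0,-0.1],"gripper":0.3},{"angular":[0,0,0],"slide":[0,0,-0.1],"gripper":0.3},{"angular":[0,0,0],"slide":[0,0,-0.1],"gripper":0.3},{"angular":[0,0,0],"slide":[0,0,-0.1],"gripper":0.3},{"angular":[0,0,0],"slide":[0,0,0],"gripper":0.3}]' >/dev/null; python3 go.py 450 -263.3 31 -11.5
```

```text
slide [-0.024 -0.053  0.044] ang [0.    0.    0.004]
t 23.15 tcp [ 451.  -261.2   29.2] close 168.4 zdir [ 0. -0. -1.] q [-0.15  0.34 -0.57  0.   -0.67 -0.05] F [ 0.2  0.  -1.1] gap 0.521 grip 61.5
```

```bash
python3 -m jog '[{"angular":[0,0,0],"slide":[0,0,0],"gripper":0.7},{"angular":[0,0,0],"slide":[0,0,0],"gripper":0.7},{"angular":[0,0,0],"slide":[0,0,0],"gripper":0.7},{"angular":[0,0,0],"slide":[0,0,0.3],"gripper":0.7},{"angular":[0,0,0],"slide":[0,0,0.6],"gripper":0.7},{"angular":[0,0,0],"slide":[0,0,0.9],"gripper":0.7},{"angular":[0,0,-0.1],"slide":[0,0.2,0.5],"gripper":0.7},{"angular":[0,0,-0.3],"slide":[0,0.4,0],"gripper":0.8},{"angular":[0,0,-0.3],"slide":[0,0.7,0],"gripper":1},{"angular":[0,0,-0.3],"slide":[0,0.8,0],"gripper":1}]' >/dev/null
python3 -m jog '[{"angular":[0,0,-0.3],"slide":[0,0.9,0],"gripper":1},{"angular":[0,0,-0.3],"slide":[0,0.9,0],"gripper":1},{"angular":[0,0,-0.3],"slide":[0,0.9,0],"gripper":1},{"angular":[0,0,-0.3],"slide":[0,0.9,0],"gripper":1},{"angular":[0,0,-0.3],"slide":[0,0.9,0],"gripper":1},{"angular":[0,0,-0.3],"slide":[0,0.7,0],"gripper":1},{"angular":[0,0,-0.1],"slide":[0,0.4,-0.1],"gripper":1},{"angular":[0,0,0],"slide":[0,0,-0.1],"gripper":1},{"angular":[0,0,0],"slide":[0,0,0],"gripper":1},{"angular":[0,0,0],"slide":[0,0,0],"gripper":1}]' >/dev/null
python3 look.py top wrist; python3 go.py 443.5 58.5 12 84.6
```

```text
top green [394. 180.] 418.5 [ 505.  -376.9] 78.6 [76.2 45.9]
top yellow [306. 241.] 397.5 [ 333.9 -139. ] 67.5 [72.9 43.4]
top blue [359. 171.] 409.5 [ 526.2 -280.1] 78.6 [75.7 45.4]
top blue [384. 141.] 414.0 [ 613.8 -353.7] 78.6 [86.4 64.9]
top red [353. 198.] 414.0 [ 451.1 -264.3] 78.5 [75.8 44.9]
wrist yellow [274. 186.] 6230.0 [441.8  58.2] -5.4 [74.5 43.9]
slide [-0.187  0.305 -2.537] ang [-0.     0.    -0.023]
t 25.75 tcp [451.   46.3 113.5] close 85.3 zdir [ 0.  0. -1.] q [ 0.54  0.11 -0.62  0.   -0.84 -2.19] F [-0.5  0.3  0.7] gap 1.001 grip 0.0
```

```bash
python3 -m jog '[{"angular":[0,0,-0.02],"slide":[-0.1,0.15,0],"gripper":1},{"angular":[0,0,0],"slide":[-0.1,0.15,-0.5],"gripper":1},{"angular":[0,0,0],"slide":[0,0,-0.9],"gripper":1},{"angular":[0,0,0],"slide":[0,0,-0.8],"gripper":1},{"angular":[0,0,0],"slide":[0,0,-0.35],"gripper":1},{"angular":[0,0,0],"slide":[0,0,0],"gripper":0.3},{"angular":[0,0,0],"slide":[0,0,0],"gripper":0.3},{"angular":[0,0,0],"slide":[0,0,0],"gripper":0.3},{"angular":[0,0,0],"slide":[0,0,0],"gripper":0.3},{"angular":[0,0,0],"slide":[0,0,0],"gripper":0.3}]' >/dev/null; python3 go.py 431 -357.4 110 -11.5
```

```text
slide [ -0.314 -10.416   2.44 ] ang [-4.000e-03  1.000e-03  2.924e+00]
t 27.0 tcp [443.6  59.2  12.4] close 84.7 zdir [ 0.002  0.001 -1.   ] q [ 0.58  0.27 -0.75  0.   -0.56 -2.24] F [-1.3  1.   6.8] gap 0.52 grip 62.3
```

```bash
python3 -m jog '[{"angular":[0,0,0],"slide":[0,0,0.6],"gripper":0.3},{"angular":[0,0,0],"slide":[0,0,0.9],"gripper":0.3},{"angular":[0,0,0.1],"slide":[0,-0.3,0.9],"gripper":0.3},{"angular":[0,0,0.25],"slide":[0,-0.7,0],"gripper":0.3},{"angular":[0,0,0.25],"slide":[0,-0.9,0],"gripper":0.3},{"angular":[0,0,0.25],"slide":[0,-0.9,0],"gripper":0.3},{"angular":[0,0,0.25],"slide":[0,-0.9,0],"gripper":0.3},{"angular":[0,0,0.25],"slide":[0,-0.9,0],"gripper":0.3},{"angular":[0,0,0.25],"slide":[0,-0.9,0],"gripper":0.3},{"angular":[0,0,0.25],"slide":[0,-0.9,0],"gripper":0.3}]' >/dev/null
python3 -m jog '[{"angular":[0,0,0.25],"slide":[0,-0.9,0],"gripper":0.3},{"angular":[0,0,0.25],"slide":[-0.1,-0.9,0],"gripper":0.3},{"angular":[0,0,0.25],"slide":[-0.1,-0.9,0],"gripper":0.3},{"angular":[0,0,0.25],"slide":[-0.1,-0.7,0],"gripper":0.3},{"angular":[0,0,0.07],"slide":[0,-0.4,0],"gripper":0.3},{"angular":[0,0,0],"slide":[0,-0.1,0],"gripper":0.3},{"angular":[0,0,0],"slide":[0,0,0],"gripper":0.3},{"angular":[0,0,0],"slide":[0,0,0],"gripper":0.3},{"angular":[0,0,0],"slide":[0,0,0],"gripper":0.3},{"angular":[0,0,0],"slide":[0,0,0],"gripper":0.3}]' >/dev/null;  python3 align.py 431 -357.4; python3 go.py 431 -357.4 29 -11.5
```

```text
yellow tin [nan nan] rel tcp [nan nan] yaw 78.2 to go mm [nan nan]
slide [-0.002 -0.112 -1.96 ] ang [0.    0.    0.004]
t 29.55 tcp [ 431.1 -352.9  107.4] close 168.4 zdir [ 0. -0. -1.] q [-0.33  0.28 -0.41 -0.   -0.88  0.13] F [ 0.4 -0.1 -0.7] gap 0.516 grip 61.7
  return _methods._mean(a, axis=axis, dtype=dtype,
  ret = ret.dtype.type(ret / rcount)
```

No dots are free, so I use the typical camera bias (-0.7,-1.1) measured before.

```bash
sed -i 's/b=np.mean(B,0)/b=np.mean(B,0) if B else np.array([-.7,-1.1])/' align.py; python3 align.py 431 -357.4
```

```text
yellow tin [ 429.9 -353.2] rel tcp [-1.1 -0.2] yaw 78.1 to go mm [ 1.1 -4.2]
```

```bash
python3 -m jog '[{"angular":[0,0,0],"slide":[0.02,-0.1,-0.3],"gripper":0.3},{"angular":[0,0,0],"slide":[0,0,-0.5],"gripper":0.3},{"angular":[0,0,0],"slide":[0,0,-0.4],"gripper":0.3},{"angular":[0,0,0],"slide":[0,0,-0.2],"gripper":0.3},{"angular":[0,0,0],"slide":[0,0,-0.15],"gripper":0.3},{"angular":[0,0,0],"slide":[0,0,-0.1],"gripper":0.3},{"angular":[0,0,0],"slide":[0,0,-0.1],"gripper":0.3},{"angular":[0,0,0],"slide":[0,0,-0.1],"gripper":0.3},{"angular":[0,0,0],"slide":[0,0,-0.1],"gripper":0.3},{"angular":[0,0,0],"slide":[0,0,0],"gripper":0.3}]' >/dev/null; python3 go.py 431 -357.4 31 -11.5
```

```text
slide [-0.013 -0.008  0.05 ] ang [-0.    -0.001  0.005]
t 30.85 tcp [ 431.5 -357.1   29. ] close 168.4 zdir [-0.001  0.    -1.   ] q [-0.34  0.39 -0.48 -0.   -0.7   0.14] F [ 0.5 -0.1  0. ] gap 0.525 grip 61.7
```

```bash
python3 -m jog '[{"angular":[0,0,0],"slide":[0,0,0],"gripper":0.7},{"angular":[0,0,0],"slide":[0,0,0],"gripper":0.7},{"angular":[0,0,0],"slide":[0,0,0],"gripper":0.7},{"angular":[0,0,0],"slide":[0,0,0.3],"gripper":0.7},{"angular":[0,0,0],"slide":[0,0,0.6],"gripper":0.7},{"angular":[0,0,0],"slide":[0,0,0.9],"gripper":0.7},{"angular":[0,0,0],"slide":[0,0.5,0.9],"gripper":0.3},{"angular":[0,0,0],"slide":[0,0.8,0.9],"gripper":0},{"angular":[0,0,0],"slide":[0,0.8,0.5],"gripper":0},{"angular":[0,0,0],"slide":[0,0,0],"gripper":0}]' >/dev/null
python3 - <<'E'
from vis import *
im,d,c=grab('wrist');cv2.imwrite('pics/w_press.png',im[:,:,::-1]);P=cloud(d,c)
for k,v in tins(im,c,900,46).items():
    for t in v:
        u,w=t[0].astype(int);print(k,t[0].round(),t[2].round(1),round(t[3],1),np.round(t[4:],1),'lid z',P[w-3:w+4,u-3:u+4,2].mean().round(1))
im,d,c=grab('top')
for k,v in tins(im,c,60,46).items():
    for t in v: print('top',k,t[0].round(),t[2].round(1),round(t[3],1),np.round(t[4:],1))
E
python3 go.py 606.5 -343.3 116 168.5
```

```text
green [154.  81.] [ 499.7 -372.4] 78.4 [73.9 45.3] lid z 43.1
yellow [240.  83.] [ 429.3 -356.8] 78.4 [73.2 44.1] lid z 43.2
blue [161. 191.] [ 520.1 -279.4] 78.4 [72.9 45.1] lid z 43.1
blue [ 38. 142.] [ 613.1 -344.8] 76.7 [80.2 69.5] lid z 72.5
red [242. 191.] [ 447.6 -265.1] 78.5 [73.7 44.6] lid z 43.3
red [ 12. 150.] [ 637.4 -340.5] 66.7 [51.5 25.2] lid z 108.5
top blue [364.  51.] [ 855.9 -287.7] 45.8 [48.6 20.1]
slide [ 4.366 -1.757 -1.952] ang [0.    0.003 0.003]
t 32.2 tcp [ 431.9 -273.   194.1] close 168.4 zdir [ 0.001 -0.    -1.   ] q [-0.18  0.12 -0.4  -0.   -1.05 -0.02] F [-0.   0.9 -0.7] gap -0.003 grip 0.0
```

View pics/w_press.png

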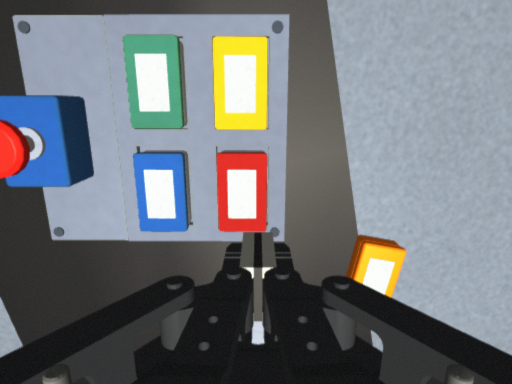

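All four tins sit in their nests with equal lid heights. Next is the plunger.

```bash
python3 -m jog '[{"angular":[0,0,0],"slide":[0.5,-0.2,0],"gripper":0},{"angular":[0,0,0],"slide":[0.7,-0.3,0],"gripper":0},{"angular":[0,0,0],"slide":[0.7,-0.3,0],"gripper":0},{"angular":[0,0,0],"slide":[0.7,-0.3,0],"gripper":0},{"angular":[0,0,0],"slide":[0.7,-0.3,0],"gripper":0},{"angular":[0,0,0],"slide":[0.6,-0.2,-0.3],"gripper":0},{"angular":[0,0,0],"slide":[0.4,-0.1,-0.5],"gripper":0},{"angular":[0,0,0],"slide":[0.07,-0.05,-0.5],"gripper":0},{"angular":[0,0,0],"slide":[0,0,-0.3],"gripper":0},{"angular":[0,0,0],"slide":[0,0,0],"gripper":0}]' >/dev/null
python3 go.py 606.5 -343.3 91 168.5
python3 -m jog '[{"angular":[0,0,0],"slide":[0,0,-0.1],"gripper":0},{"angular":[0,0,0],"slide":[0,0,-0.1],"gripper":0},{"angular":[0,0,0],"slide":[0,0,-0.1],"gripper":0},{"angular":[0,0,0],"slide":[0,0,-0.1],"gripper":0},{"angular":[0,0,0],"slide":[0,0,-0.1],"gripper":0},{"angular":[0,0,0],"slide":[0,0,-0.1],"gripper":0},{"angular":[0,0,0],"slide":[0,0,-0.1],"gripper":0},{"angular":[0,0,0],"slide":[0,0,0],"gripper":0},{"angular":[0,0,0],"slide":[0,0,0],"gripper":0},{"angular":[0,0,0],"slide":[0,0,0],"gripper":0}]' >/dev/null
python3 go.py 606.5 -343.3 91 168.5
```

```text
slide [ 0.032 -0.005 -0.925] ang [-0.001 -0.005  0.005]
t 33.45 tcp [ 605.2 -343.1  128. ] close 168.3 zdir [-0.002  0.001 -1.   ] q [-0.24  0.47 -0.07 -0.   -1.04  0.03] F [ 0.1  0.9 -0. ] gap 0.002 grip 0.0
slide [-0.002 -0.002 -0.271] ang [0.    0.001 0.004]
t 34.7 tcp [ 606.6 -343.2  101.8] close 168.4 zdir [ 0. -0. -1.] q [-0.24  0.49 -0.09  0.   -0.99  0.03] F [-1.2  1.6  6.9] gap 0.0 grip 3.1
```

```bash
python3 -m jog '[{"angular":[0,0,0],"slide":[0,0,-0.1],"gripper":0},{"angular":[0,0,0],"slide":[0,0,-0.1],"gripper":0},{"angular":[0,0,0],"slide":[0,0,-0.06],"gripper":0},{"angular":[0,0,0],"slide":[0,0,-0.04],"gripper":0},{"angular":[0,0,0],"slide":[0,0,-0.03],"gripper":0},{"angular":[0,0,0],"slide":[0,0,0],"gripper":0},{"angular":[0,0,0],"slide":[0,0,0],"gripper":0},{"angular":[0,0,0],"slide":[0,0,0],"gripper":0},{"angular":[0,0,0],"slide":[0,0,0],"gripper":0},{"angular":[0,0,0],"slide":[0,0,0],"gripper":0}]' >/dev/null
python3 go.py 606.5 -343.3 91 168.5
```

```text
slide [-0.006 -0.001 -0.024] ang [0.003 0.003 0.002]
t 35.95 tcp [ 606.7 -343.3   91.9] close 168.4 zdir [ 0.002 -0.001 -1.   ] q [-0.24  0.5  -0.1   0.   -0.97  0.03] F [-7.8  7.7 24.7] gap 0.001 grip 12.5
```

```bash
python3 -m jog '[{"angular":[0,0,0],"slide":[0,0,0],"gripper":0},{"angular":[0,0,0],"slide":[0,0,0],"gripper":0},{"angular":[0,0,0],"slide":[0,0,0],"gripper":0},{"angular":[0,0,0],"slide":[0,0,0.2],"gripper":0},{"angular":[0,0,0],"slide":[0,0,0.3],"gripper":0},{"angular":[0,0,0],"slide":[0,0,0.5],"gripper":0},{"angular":[0,0,0],"slide":[0,0,0.7],"gripper":0},{"angular":[0,0,0],"slide":[0,0,0.7],"gripper":0},{"angular":[0,0,0],"slide":[-0.4,-0.1,0],"gripper":0},{"angular":[0,0,0],"slide":[-0.7,-0.2,0],"gripper":0.3}]' >/dev/null
python3 go.py 505.5 -372.5 29 168.5
python3 - <<'E'
from vis import *
im,d,c=grab('top')
for k,v in tins(im,c,60,46).items():
    for t in v: print('top',k,t[0].round(),t[2].round(1),round(t[3],1),np.round(t[4:],1))
im,d,c=grab('scene');cv2.imwrite('pics/sc_p.png',im[:,:,::-1])
for k,v in tins(im,c,40,46).items():
    for t in v: print('sc',k,t[0].round(),t[2].round(1),round(t[3],1),np.round(t[4:],1))
E
```

```text
slide [-1.413 -0.44  -3.853] ang [-0.001 -0.001  0.003]
t 37.2 tcp [ 562.  -354.9  183.1] close 168.4 zdir [-0.     0.001 -1.   ] q [-0.27  0.37 -0.08 -0.   -1.12  0.07] F [-0.3 -0.2 -1.1] gap 0.2 grip 0.0
top yellow [306. 241.] [ 335.3 -136.2] 68.3 [72.2 43. ]
sc blue [123. 176.] [ 604.7 -347.8] 79.5 [94.5 54.5]
sc blue [160. 169.] [ 527.  -273.9] 78.2 [72.6 40. ]
sc red [117. 163.] [ 585.7 -388. ] -54.5 [39.8 38.7]
sc red [181. 154.] [ 453.  -257.9] 77.7 [74.2 43.5]
```

```bash
python3 -m jog '[{"angular":[0,0,0],"slide":[-0.5,-0.15,-0.4],"gripper":0.7},{"angular":[0,0,0],"slide":[-0.6,-0.18,-0.7],"gripper":0.7},{"angular":[0,0,0],"slide":[-0.3,-0.1,-0.8],"gripper":0.7},{"angular":[0,0,0],"slide":[0,0,-0.7],"gripper":0.7},{"angular":[0,0,0],"slide":[0,0,-0.6],"gripper":0.7},{"angular":[0,0,0],"slide":[0,0,-0.4],"gripper":0.7},{"angular":[0,0,0],"slide":[0,0,-0.2],"gripper":0.7},{"angular":[0,0,0],"slide":[0,0,-0.05],"gripper":0.7},{"angular":[0,0,0],"slide":[0,0,0],"gripper":0.3},{"angular":[0,0,0],"slide":[0,0,0],"gripper":0.3}]' >/dev/null
python3 go.py 505.5 -372.5 29 168.5
python3 - <<'E'
from vis import *
ct,cs=ctrl.get_calibration('top'),ctrl.get_calibration('scene')
T=lambda u,v:(90+u/4,130+v/4); S=lambda u,v:(295+(u-360)/4,220+v/4)
print(onplane(ct,[T(309,211),T(50,204)],64.7).round(1),onplane(cs,[S(474,118),S(700,262)],64.7).round(1))
O=np.array([479,317.5,58]);e=np.array([1,-.0157,0]);ey=np.array([.0157,1,0]);a=.314
n=np.cos(a)*np.array([0,0,1])-np.sin(a)*e;ex=np.cos(a)*e+np.sin(a)*np.array([0,0,1])
for u in(44,-56):
    for v in(-40,40): print(u,v,'tcp release',(O+u*ex+v*ey+13.7*n).round(1))
E
```

```text
slide [-0.04   0.001 -0.05 ] ang [0.001 0.003 0.004]
t 38.55 tcp [ 507.1 -372.5   31. ] close 168.4 zdir [ 0.002 -0.001 -1.   ] q [-0.32  0.47 -0.32  0.   -0.78  0.12] F [-0.3  0.3 -1.2] gap 0.522 grip 62.1
[[477.5 231.5  64.7]
 [477.5 397.8  64.7]] [[481.  239.1  64.7]
 [483.1 399.9  64.7]]
44 -40 tcp release [516.  276.9  84.6]
44 40 tcp release [517.2 356.9  84.6]
-56 -40 tcp release [420.9 278.4  53.7]
-56 40 tcp release [422.1 358.4  53.7]
```

```bash
python3 -m jog '[{"angular":[0,0,0],"slide":[0,0,0.4],"gripper":0.3},{"angular":[0,0,0],"slide":[0,0,0.9],"gripper":0.3},{"angular":[0,0,0],"slide":[0,0.1,0.9],"gripper":0.3},{"angular":[0,0,0],"slide":[0,0.3,0.9],"gripper":0.3},{"angular":[0,0,-0.15],"slide":[0,0.6,0.6],"gripper":0.3},{"angular":[0,0,-0.15],"slide":[0,0.9,0],"gripper":0.3},{"angular":[0,0,-0.15],"slide":[0,0.9,0],"gripper":0.3},{"angular":[0,0,-0.15],"slide":[0,0.9,0],"gripper":0.3},{"angular":[0,0,-0.15],"slide":[0,0.9,0],"gripper":0.3},{"angular":[0,0,-0.15],"slide":[0,0.9,0],"gripper":0.3}]' >/dev/null
python3 -m jog '[{"angular":[0,0,-0.18],"slide":[0,0.9,0],"gripper":0.3},{"angular":[0,0,-0.18],"slide":[0,0.9,0],"gripper":0.3},{"angular":[0,0,-0.18],"slide":[0,0.9,0],"gripper":0.3},{"angular":[0,0,-0.18],"slide":[0,0.9,0],"gripper":0.3},{"angular":[0,0,-0.18],"slide":[0,0.9,0],"gripper":0.3},{"angular":[0,0,-0.18],"slide":[0,0.9,0],"gripper":0.3},{"angular":[0,0,-0.18],"slide":[0,0.9,0],"gripper":0.3},{"angular":[0,0,-0.18],"slide":[0,0.9,0],"gripper":0.3},{"angular":[0,0,-0.18],"slide":[0,0.9,0],"gripper":0.3},{"angular":[0,0,-0.18],"slide":[0,0.9,0],"gripper":0.3}]' >/dev/null
python3 go.py 499 357 142 89.1
```

```text
slide [-0.187  3.703 -0.94 ] ang [-0.002  0.003 -0.061]
t 41.05 tcp [506.5 208.9 179.6] close 90.9 zdir [ 0.001  0.001 -1.   ] q [ 0.75  0.19 -0.35  0.   -1.03 -2.3 ] F [ 0.7  0.3 -1. ] gap 0.519 grip 62.1
```

```bash
cat > gor.py <<'E'
"""gor.py u v h: what is left to reach board point (u,v) with the TCP h above the board, tool square to it"""
import sys,numpy as np
from scipy.spatial.transform import Rotation as Ro
from rig import ctrl
O=np.array([479,317.5,58]);e=np.array([1,-.0157,0]);ey=np.array([.0157,1,0]);a=.314
n=np.cos(a)*np.array([0,0,1])-np.sin(a)*e;ex=np.cos(a)*e+np.sin(a)*np.array([0,0,1])
s=ctrl.sense();R=Ro.from_quat(s['tool_rot']);u,v,h=map(float,sys.argv[1:4])
w=(Ro.from_matrix(np.c_[np.cross(ey,-n),ey,-n])*R.inv()).as_rotvec()
q=s['tcp_pos']-O
print('slide',((O+u*ex+v*ey+h*n-s['tcp_pos'])/40).round(3),'ang',(w/.5).round(3),'now uvh',np.round([q@ex,q@ey,q@n],1),'t',round(s['clock'],2),'F',s['ft_force'].round(1),'gap',s['finger_gap'].round(3),'grip',s['grasp_force'].round(0),'q',s['q'].round(2))
E
python3 -m jog '[{"angular":[0,0,-0.06],"slide":[0,0.6,0],"gripper":0.3},{"angular":[0,-0.12,0],"slide":[0,0.8,0],"gripper":0.3},{"angular":[0,-0.13,0],"slide":[-0.1,0.8,-0.1],"gripper":0.3},{"angular":[0,-0.13,0],"slide":[-0.1,0.8,-0.2],"gripper":0.3},{"angular":[0,-0.13,0],"slide":[0,0.5,-0.2],"gripper":0.3},{"angular":[0,-0.12,0],"slide":[0,0.2,-0.2],"gripper":0.3},{"angular":[0,0,0],"slide":[0,0,-0.2],"gripper":0.3},{"angular":[0,0,0],"slide":[0,0,0],"gripper":0.3},{"angular":[0,0,0],"slide":[0,0,0],"gripper":0.3},{"angular":[0,0,0],"slide":[0,0,0],"gripper":0.3}]' >/dev/null
python3 gor.py 44 40 15
python3 - <<'E'
from vis import *
im,d,c=grab('wrist');cv2.imwrite('pics/w_rack.png',im[:,:,::-1])
E
```

```text
Traceback (most recent call last):
  File "gor.py", line 10, in <module>
    print('slide',((O+u*ex+v*ey+h*n-s['tcp_pos'])/40).round(3),'ang',(w/.5).round(3),'now uvh',np.round([q@ex,q@ey,q@n],1),'t',round(s['clock'],2),'F',s['ft_force'].round(1),'gap',s['finger_gap'].round(3),'grip',s['grasp_force'].round(0),'q',s['q'].round(2))
                                                                                                                                                                                    ^^^^^^^^^^^^^^^^^^^^^
AttributeError: 'float' object has no attribute 'round'
```

View pics/w_rack.png

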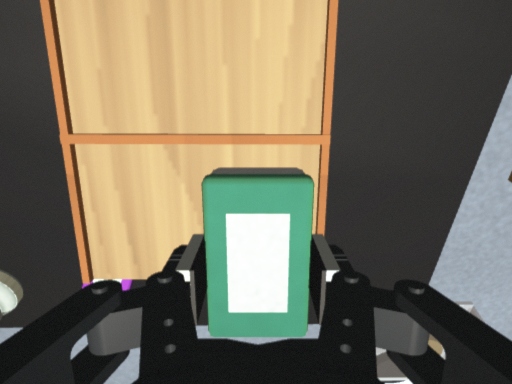

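The rack seen from the wrist: middle ledge from (63,139) to (329,139), with the tin square to it.

```bash
sed -i "s/s\['finger_gap'\].round(3)/np.round(s['finger_gap'],3)/;s/s\['grasp_force'\].round(0)/np.round(s['grasp_force'])/" gor.py; python3 gor.py 44 40 15
python3 - <<'E'
import sys;sys.argv=['x','0','0','0']
from vis import *; from gor import O,n,ex,ey
c=ctrl.get_calibration('wrist')
def onb(uv,h):
    o,r=ray(c,uv);b=O+h*n;return o+r*(((b-o)@n)/(r@n))[:,None]
def uvh(p): return np.c_[(p-O)@ex,(p-O)@ey]
print('ledge ends',uvh(onb([(63,139),(329,139),(196,139)],7)).round(1))
s=ctrl.sense()['tcp_pos'];h=(s-O)@n+17
print('tin',uvh(onb([(258,257)],h)).round(1))
im=cv2.cvtColor(cv2.imread('pics/w_rack.png'),cv2.COLOR_BGR2RGB)
for t in tins(im,c,9000)['green']: print(t[0],uvh(onb([t[0]],h)))
E
```

```text
slide [ 0.413  0.043 -1.45 ] ang [-0.01  -0.006 -0.009] now uvh [46.2 38.  75.3] t 42.35 F [ 1.   0.1 -0.4] gap 0.517 grip 62.0 q [ 1.07  0.21 -0.64  0.47 -0.63 -3.03]
slide [-0.533 -0.942 -2.146] ang [-0.01  -0.006 -0.009] now uvh [46.2 38.  75.3] t 42.35 F [ 1.   0.1 -0.4] gap 0.517 grip 62.0 q [ 1.07  0.21 -0.64  0.47 -0.63 -3.03]
ledge ends [[ -0.9 -85. ]
 [ -1.2  83. ]
 [ -1.1  -1.2]]
tin [[38.9 37.5]]
[257.49898116 254.4876199 ] [[37.78352668 37.30168072]]
```

Joint 6 is at its end stop. I'll turn the tool half a turn about its own axis while it's clear of the board; later tins will use the other sense.

```bash
python3 -m jog '[{"angular":[-0.06,0,0.17],"slide":[0,0,0.3],"gripper":0.3},{"angular":[-0.11,0,0.34],"slide":[0,0,0.3],"gripper":0.3},{"angular":[-0.11,0,0.34],"slide":[0,0,0],"gripper":0.3},{"angular":[-0.11,0,0.34],"slide":[0,0,0],"gripper":0.3},{"angular":[-0.11,0,0.34],"slide":[0,0,0],"gripper":0.3},{"angular":[-0.11,0,0.34],"slide":[0,0,0],"gripper":0.3},{"angular":[-0.11,0,0.34],"slide":[0,0,0],"gripper":0.3},{"angular":[-0.11,0,0.34],"slide":[0,0,0],"gripper":0.3},{"angular":[-0.11,0,0.34],"slide":[0,0,0],"gripper":0.3},{"angular":[-0.11,0,0.34],"slide":[0,0,0],"gripper":0.3}]' >/dev/null
python3 -m jog '[{"angular":[-0.11,0,0.34],"slide":[0,0,0],"gripper":0.3},{"angular":[-0.11,0,0.34],"slide":[0,0,0],"gripper":0.3},{"angular":[-0.11,0,0.34],"slide":[0,0,0],"gripper":0.3},{"angular":[-0.11,0,0.34],"slide":[0,0,0],"gripper":0.3},{"angular":[-0.11,0,0.34],"slide":[0,0,0],"gripper":0.3},{"angular":[-0.11,0,0.34],"slide":[0,0,0],"gripper":0.3},{"angular":[-0.11,0,0.34],"slide":[0,0,0],"gripper":0.3},{"angular":[-0.1,0,0.3],"slide":[0,0,0],"gripper":0.3},{"angular":[0,0,0],"slide":[0,0,0],"gripper":0.3},{"angular":[0,0,0],"slide":[0,0,0],"gripper":0.3}]' >/dev/null
sed -i 's/^w=(.*/T=np.c_[np.cross(ey,-n),ey,-n]\nw=min(((Ro.from_matrix(T*f)*R.inv()).as_rotvec() for f in ([1,1,1],[-1,-1,1])),key=np.linalg.norm)/' gor.py
python3 gor.py 49 40 15
cat > rk.py <<'E'
import sys;sys.argv=['x','0','0','0']
from vis import *
c=ctrl.get_calibration('wrist');im,d=ctrl.get_image('wrist');cv2.imwrite('pics/rk.png',im[:,:,::-1])
from gor import O,n,ex,ey
s=ctrl.sense()['tcp_pos'];h=(s-O)@n+17
for k,v in tins(im,c,9000).items():
    for t in v:
        o,r=ray(c,t[0]);p=o+r[0]*(((O+h*n-o)@n)/(r[0]@n))-O;print(k,t[0].round(1),'tin uv',round(p@ex,1),round(p@ey,1))
E
python3 rk.py
```

```text
slide [ 0.542  0.043 -2.   ] ang [-0.03   0.003  0.061] now uvh [53.1 37.9 97.8] t 44.85 F [-0.  -0.2 -1.1] gap 0.524 grip 62.0 q [ 1.08  0.18 -0.61  0.45 -0.69  0.1 ]
slide [-0.523 -0.941 -2.735] ang [-0.03   0.003  0.06 ] now uvh [53.1 38.  97.8] t 44.9 F [-0.4 -0.1 -1.6] gap 0.521 grip 62.0 q [ 1.08  0.18 -0.61  0.45 -0.69  0.1 ]
green [257.7 253.8] tin uv 58.1 37.1
```

```bash
python3 -m jog '[{"angular":[-0.03,0,0.06],"slide":[0.02,0.04,-0.3],"gripper":0.3},{"angular":[0,0,0],"slide":[0.07,0,-0.5],"gripper":0.3},{"angular":[0,0,0],"slide":[0.1,0,-0.4],"gripper":0.3},{"angular":[0,0,0],"slide":[0.08,0,-0.3],"gripper":0.3},{"angular":[0,0,0],"slide":[0.05,0,-0.2],"gripper":0.3},{"angular":[0,0,0],"slide":[0.03,0,-0.1],"gripper":0.3},{"angular":[0,0,0],"slide":[0.02,0,-0.08],"gripper":0.3},{"angular":[0,0,0],"slide":[0.02,0,-0.05],"gripper":0.3},{"angular":[0,0,0],"slide":[0,0,0],"gripper":0.3},{"angular":[0,0,0],"slide":[0,0,0],"gripper":0.3}]' >/dev/null
python3 gor.py 43 40 14
```

```text
slide [ 0.017  0.    -0.146] ang [ 0.001  0.004 -0.006] now uvh [44.1 40.  19.8] t 46.15 F [ 0.1  0.9 -1.5] gap 0.521 grip 62.0 q [ 1.03  0.29 -0.71  0.61 -0.49 -0.  ]
```

```bash
python3 -m jog '[{"angular":[0,0,0],"slide":[0.01,0,-0.03],"gripper":0.3},{"angular":[0,0,0],"slide":[0.01,0,-0.03],"gripper":0.3},{"angular":[0,0,0],"slide":[0.01,0,-0.03],"gripper":0.3},{"angular":[0,0,0],"slide":[0,0,0],"gripper":0.3},{"angular":[0,0,0],"slide":[0,0,0],"gripper":0.3},{"angular":[0,0,0],"slide":[0,0,0],"gripper":0.3},{"angular":[0,0,0],"slide":[0,0,0],"gripper":0.3},{"angular":[0,0,0],"slide":[0,0,0],"gripper":0.3},{"angular":[0,0,0],"slide":[0,0,0],"gripper":0.3},{"angular":[0,0,0],"slide":[0,0,0],"gripper":0.3}]' >/dev/null
python3 gor.py 43 40 14
```

```text
slide [-0.012  0.004 -0.049] ang [ 0.002  0.003 -0.006] now uvh [44.1 39.9 15.7] t 47.4 F [-0.5  0.  -0.4] gap 0.524 grip 62.0 q [ 1.02  0.29 -0.72  0.62 -0.48 -0.01]
```

```bash
python3 -m jog '[{"angular":[0,0,0],"slide":[0.01,0,-0.03],"gripper":0.3},{"angular":[0,0,0],"slide":[0,0,0],"gripper":0.3},{"angular":[0,0,0],"slide":[0,0,0],"gripper":0.7},{"angular":[0,0,0],"slide":[0,0,0],"gripper":0.7},{"angular":[0,0,0],"slide":[0,0,0],"gripper":0.7},{"angular":[0,0,0],"slide":[0,0,0],"gripper":0.7},{"angular":[0,0,0],"slide":[-0.1,0,0.3],"gripper":0.7},{"angular":[0,0,0],"slide":[-0.2,0,0.6],"gripper":0.7},{"angular":[0,0,0],"slide":[-0.2,0,0.7],"gripper":0.7},{"angular":[0,0,0],"slide":[-0.2,0,0.7],"gripper":0.7}]' >/dev/null
python3 gor.py 43 -40 20
python3 - <<'E'
from vis import *
im,d,c=grab('wrist');cv2.imwrite('pics/rk1.png',im[:,:,::-1])
from rig import ctrl
E
```

```text
slide [ 0.611 -1.994 -2.195] ang [ 0.002  0.002 -0.006] now uvh [ 45.7  39.4 111.4] t 48.65 F [0.  0.5 0.2] gap 0.7 grip 0.0 q [ 1.11  0.16 -0.6   0.44 -0.72  0.13]
```

View pics/rk1.png

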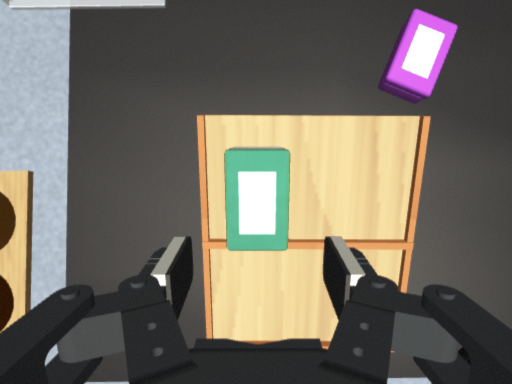

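The green tin lies at (257,199) in the upper bay, and its lower lid edge appears close to the ledge. I'll check it with numbers.

```bash
cat > rkc.py <<'E'
import sys;sys.argv=['x','0','0','0']
from vis import *
import io,contextlib
with contextlib.redirect_stdout(io.StringIO()): from gor import O,n,ex,ey
def onb(c,uv,h):
    o,r=ray(c,uv);b=O+h*n;p=o+r*(((b-o)@n)/(r@n))[:,None]-O;return np.c_[p@ex,p@ey]
def lids(name):
    im,d,c=grab(name);P=cloud(d,c)-O;H=P@n
    hsv=cv2.cvtColor(im,cv2.COLOR_RGB2HSV)
    for k,(a,b) in HUE.items():
        m=cv2.inRange(hsv,(a,90 if k=="green" else 140,70),(b,255,255))
        for q in cv2.findContours(m,0,cv2.CHAIN_APPROX_NONE)[0]:
            if len(q)<5 or cv2.contourArea(q)<100: continue
            w=onb(c,q[:,0,:],30).astype(np.float32);(x,y),(l,s),an=cv2.minAreaRect(w)
            if abs(x)>110 or abs(y)>95: continue
            mk=np.zeros_like(m);cv2.drawContours(mk,[q],-1,255,-1);mk=cv2.erode(mk,np.ones((3,3)));X=P[mk>0]
            A=np.c_[X@ex,X@ey,np.ones(len(X))];f=np.linalg.lstsq(A,X@n,rcond=None)[0]
            print(name,k,'uv',round(x,1),round(y,1),'box',round(l,1),round(s,1),round(an,1),'u range',w[:,0].min().round(1),w[:,0].max().round(1),'lid h',np.median(X@n).round(1),'tilt u,v',f[:2].round(3))
    return im,d,c
if __name__=='__main__':
    im,d,c=lids('wrist');print('ledge',onb(c,[(205,244),(413,244)],7).round(1));lids('scene');lids('top')
E
python3 rkc.py
```

```text
wrist green uv 43.9 39.7 box 73.1 43.7 0.1 u range 7.4 80.5 lid h 27.1 tilt u,v [0.117 0.002]
ledge [[  1.9  84.1]
 [  2.6 -85.5]]
top green uv 44.9 38.2 box 71.1 44.6 0.8 u range 9.5 80.8 lid h 29.3 tilt u,v [0.001 0.012]
```

```bash
cat > bd.py <<'E'
from rkc import *
for name in('wrist','top','scene'):
    im,d,c=grab(name);P=cloud(d,c)-O;u,v,h=P@ex,P@ey,P@n
    for lab,m in(('board',((u>15)&(u<90)&(v<5)&(v>-70)&(abs(h)<20))),('tin',((u>12)&(u<76)&(abs(v-39)<17)&(h>18)&(h<45)))):
        A=np.c_[u[m],v[m],np.ones(m.sum())];f=np.linalg.lstsq(A,h[m],rcond=None)[0];print(name,lab,m.sum(),f[:2].round(3),np.median(h[m]).round(1))
E
python3 bd.py
```

```text
wrist board 8777 [-0.001 -0.002] -2.2
wrist tin 4151 [-0.003 -0.003] 27.8
top board 832 [-0.004  0.   ] -0.8
top tin 243 [-0.005  0.005] 29.4
scene board 736 [-0.001  0.   ] -0.1
scene tin 305 [ 0.001 -0.004] 30.2
```

The board and lid planes agree in all three views, so green lies flat in its bay. Next is blue.

```bash
python3 -m jog '[{"angular":[0,0.15,0],"slide":[0,-0.3,0.1],"gripper":0.7},{"angular":[0,0.16,0],"slide":[0,-0.6,0.1],"gripper":0.7},{"angular":[0,0.16,0],"slide":[0,-0.9,0],"gripper":0.7},{"angular":[0,0.15,0],"slide":[0,-0.9,0],"gripper":0.7},{"angular":[0,0,-0.25],"slide":[0.1,-0.9,0],"gripper":0.7},{"angular":[0,0,-0.25],"slide":[0.1,-0.9,0],"gripper":0.7},{"angular":[0,0,-0.25],"slide":[0.1,-0.9,0],"gripper":0.7},{"angular":[0,0,-0.25],"slide":[0.1,-0.9,0],"gripper":0.7},{"angular":[0,0,-0.25],"slide":[0.1,-0.9,0],"gripper":0.7},{"angular":[0,0,-0.25],"slide":[0.1,-0.9,0],"gripper":0.7}]' >/dev/null
python3 -m jog '[{"angular":[0,0,-0.25],"slide":[0.1,-0.9,0],"gripper":0.7},{"angular":[0,0,-0.25],"slide":[0.1,-0.9,0],"gripper":0.7},{"angular":[0,0,-0.25],"slide":[0.1,-0.9,0],"gripper":0.7},{"angular":[0,0,-0.25],"slide":[0.1,-0.9,0],"gripper":0.7},{"angular":[0,0,-0.25],"slide":[0.1,-0.9,0],"gripper":0.7},{"angular":[0,0,-0.25],"slide":[0.1,-0.9,0],"gripper":0.7},{"angular":[0,0,-0.25],"slide":[0,-0.9,0],"gripper":0.7},{"angular":[0,0,-0.2],"slide":[0,-0.5,0],"gripper":0.7},{"angular":[0,0,0],"slide":[0,-0.2,0],"gripper":0.7},{"angular":[0,0,0],"slide":[0,0,0],"gripper":0.7}]' >/dev/null
python3 go.py 525.3 -277.5 30 168.5
python3 - <<'E'
from vis import *
im,d,c=grab('wrist')
for k,v in tins(im,c,900,46).items():
    for t in v: print(k,t[0].round(),t[2].round(1),round(t[3],1),np.round(t[4:],1))
E
```

```text
slide [-0.285 -0.752 -3.865] ang [ 0.009 -0.014 -0.072]
t 51.5 tcp [ 536.7 -247.4  184.6] close 170.6 zdir [-0.007 -0.005 -1.   ] q [-0.1   0.26 -0.24  0.01 -1.07 -0.07] F [-0.6 -0.  -1.1] gap 0.701 grip 0.0
yellow [364.  39.] [ 433.2 -347.9] 78.3 [58.  44.4]
blue [264. 146.] [ 523.8 -277.4] 78.4 [73.8 44.4]
blue [144.  78.] [ 609.9 -346.6] 78.6 [80.4 65.4]
red [351. 149.] [ 451.  -262.9] 78.3 [74.6 45.9]
red [120.  75.] [ 628.6 -353.5] 0.0 [54.3 51.1]
```

```bash
python3 -m jog '[{"angular":[0.01,-0.01,-0.07],"slide":[-0.14,-0.4,-0.3],"gripper":0.7},{"angular":[0,0,0],"slide":[-0.14,-0.35,-0.5],"gripper":0.7},{"angular":[0,0,0],"slide":[0,0,-0.8],"gripper":0.7},{"angular":[0,0,0],"slide":[0,0,-0.8],"gripper":0.7},{"angular":[0,0,0],"slide":[0,0,-0.7],"gripper":0.7},{"angular":[0,0,0],"slide":[0,0,-0.4],"gripper":0.7},{"angular":[0,0,0],"slide":[0,0,-0.25],"gripper":0.7},{"angular":[0,0,0],"slide":[0,0,-0.1],"gripper":0.7},{"angular":[0,0,0],"slide":[0,0,0],"gripper":0.3},{"angular":[0,0,0],"slide":[0,0,0],"gripper":0.3}]' >/dev/null
python3 go.py 525.3 -277.5 30 168.5
python3 -m jog '[{"angular":[0,0,0],"slide":[0,0,0],"gripper":0.3},{"angular":[0,0,0],"slide":[0,0,0.3],"gripper":0.3},{"angular":[0,0,0],"slide":[0,0,0.9],"gripper":0.3},{"angular":[0,0,0],"slide":[0,0.1,0.9],"gripper":0.3},{"angular":[0,0,0],"slide":[0,0.3,0.9],"gripper":0.3},{"angular":[0,0,0.2],"slide":[0,0.6,0.8],"gripper":0.3},{"angular":[0,0,0.25],"slide":[0,0.9,0],"gripper":0.3},{"angular":[0,0,0.25],"slide":[0,0.9,0],"gripper":0.3},{"angular":[0,0,0.25],"slide":[0,0.9,0],"gripper":0.3},{"angular":[0,0,0.25],"slide":[0,0.9,0],"gripper":0.3}]' >/dev/null
python3 go.py 516 277 160 -90.9
```

```text
slide [-0.027 -0.005 -0.055] ang [-0.     0.001  0.   ]
t 52.8 tcp [ 526.4 -277.3   32.2] close 168.5 zdir [ 0.001  0.    -1.   ] q [-0.16  0.43 -0.4  -0.   -0.74 -0.04] F [-0.5 -0.4 -0.6] gap 0.52 grip 61.6
slide [-0.242  9.229 -0.608] ang [-0.     0.     2.304]
t 54.05 tcp [525.7 -92.1 184.3] close -156.9 zdir [ 0.  0. -1.] q [ 0.19  0.16 -0.37  0.   -1.04  0.21] F [ 0.2  0.  -0.3] gap 0.522 grip 61.7
```

```bash
python3 -m jog '[{"angular":[0,0,0.23],"slide":[0,0.9,0],"gripper":0.3},{"angular":[0,0,0.23],"slide":[0,0.9,0],"gripper":0.3},{"angular":[0,0,0.23],"slide":[0,0.9,0],"gripper":0.3},{"angular":[0,0,0.23],"slide":[0,0.9,0],"gripper":0.3},{"angular":[0,0,0.23],"slide":[0,0.9,0],"gripper":0.3},{"angular":[0,0,0.23],"slide":[0,0.9,0],"gripper":0.3},{"angular":[0,0,0.23],"slide":[0,0.9,0],"gripper":0.3},{"angular":[0,0,0.23],"slide":[-0.1,0.9,0],"gripper":0.3},{"angular":[0,0,0.23],"slide":[-0.1,0.8,0],"gripper":0.3},{"angular":[0,0,0.23],"slide":[-0.1,0.6,0],"gripper":0.3}]' >/dev/null
python3 -m jog '[{"angular":[0,-0.1,0],"slide":[-0.1,0.4,0],"gripper":0.3},{"angular":[0,-0.13,0],"slide":[-0.1,0.2,-0.1],"gripper":0.3},{"angular":[0,-0.13,0],"slide":[-0.1,0,-0.1],"gripper":0.3},{"angular":[0,-0.13,0],"slide":[-0.1,0,-0.1],"gripper":0.3},{"angular":[0,-0.14,0],"slide":[0,0,-0.1],"gripper":0.3},{"angular":[0,0,0],"slide":[0,0,0],"gripper":0.3},{"angular":[0,0,0],"slide":[0,0,0],"gripper":0.3},{"angular":[0,0,0],"slide":[0,0,0],"gripper":0.3},{"angular":[0,0,0],"slide":[0,0,0],"gripper":0.3},{"angular":[0,0,0],"slide":[0,0,0],"gripper":0.3}]' >/dev/null
python3 gor.py 44 -40 16; python3 rk.py
```

```text
slide [ 0.429  0.053 -2.014] ang [-0.012  0.001  0.011] now uvh [ 52.6 -42.4  97.9] t 56.55 F [-0.1  0.8 -0.4] gap 0.521 grip 62.0 q [ 1.    0.09 -0.71  0.45 -0.64  0.2 ]
slide [-0.476  1.068 -2.733] ang [-0.012  0.001  0.011] now uvh [ 52.5 -42.4  97.9] t 56.6 F [-0.2 -0.1 -0.8] gap 0.514 grip 62.0 q [ 1.    0.09 -0.71  0.45 -0.64  0.2 ]
blue [257.6 253.8] tin uv 57.6 -43.0
```

```bash
python3 -m jog '[{"angular":[-0.01,0,0.01],"slide":[0.02,0.05,-0.3],"gripper":0.3},{"angular":[0,0,0],"slide":[0.08,0,-0.5],"gripper":0.3},{"angular":[0,0,0],"slide":[0.12,0,-0.5],"gripper":0.3},{"angular":[0,0,0],"slide":[0.08,0,-0.3],"gripper":0.3},{"angular":[0,0,0],"slide":[0.05,0,-0.15],"gripper":0.3},{"angular":[0,0,0],"slide":[0.03,0,-0.08],"gripper":0.3},{"angular":[0,0,0],"slide":[0.02,0,-0.08],"gripper":0.3},{"angular":[0,0,0],"slide":[0.02,0,-0.06],"gripper":0.3},{"angular":[0,0,0],"slide":[0.01,0,-0.04],"gripper":0.3},{"angular":[0,0,0],"slide":[0,0,0],"gripper":0.3}]' >/dev/null
python3 gor.py 44 -40 15.5
```

```text
slide [ 0.009  0.004 -0.017] ang [-0.002  0.002  0.001] now uvh [ 43.9 -40.2  16.3] t 57.85 F [-0.2 -0.2 -1.2] gap 0.518 grip 62.0 q [ 0.92  0.22 -0.84  0.68 -0.41  0.02]
```

```bash
python3 -m jog '[{"angular":[0,0,0],"slide":[0.01,0,-0.02],"gripper":0.3},{"angular":[0,0,0],"slide":[0,0,0],"gripper":0.3},{"angular":[0,0,0],"slide":[0,0,0],"gripper":0.7},{"angular":[0,0,0],"slide":[0,0,0],"gripper":0.7},{"angular":[0,0,0],"slide":[0,0,0],"gripper":0.7},{"angular":[0,0,0],"slide":[0,0,0],"gripper":0.7},{"angular":[0,0,0],"slide":[-0.1,0,0.3],"gripper":0.7},{"angular":[0,0,0],"slide":[-0.2,0,0.6],"gripper":0.7},{"angular":[0,0,0],"slide":[-0.2,0,0.7],"gripper":0.7},{"angular":[0,0,0],"slide":[-0.2,0,0.7],"gripper":0.7}]' >/dev/null
cat > bd.py <<'E'
from rkc import *
for name in('wrist','top','scene'):
    im,d,c=grab(name);cv2.imwrite(f'pics/bd_{name}.png',im[:,:,::-1]);P=cloud(d,c)-O;u,v,h=P@ex,P@ey,P@n;out=[name]
    for a in(44,-56):
        for b in(40,-40):
            m=(abs(u-a)<28)&(abs(v-b)<15)&(abs(h)<60)
            if m.sum()<80: continue
            A=np.c_[u[m],v[m],np.ones(m.sum())];f=np.linalg.lstsq(A,h[m],rcond=None)[0];out.append((a,b,np.median(h[m]).round(1),f[:2].round(3).tolist()))
    print(*out)
    hs=cv2.cvtColor(im,cv2.COLOR_RGB2HSV)
    for k,(a,b) in HUE.items():
        for q in cv2.findContours(cv2.inRange(hs,(a,90 if k=="green" else 140,70),(b,255,255)),0,cv2.CHAIN_APPROX_NONE)[0]:
            if cv2.contourArea(q)<100: continue
            w=onb(c,q[:,0,:],30).astype(np.float32);(x,y),(l,s),an=cv2.minAreaRect(w)
            if abs(x)<110 and abs(y)<95 and max(l,s)>60: print('  ',k,round(x,1),round(y,1),round(l,1),round(s,1),round(an,1))
E
python3 bd.py; python3 go.py 506.5 -277 30 168.5
```

```text
wrist (44, 40, np.float64(32.6), [0.003, 0.007]) (44, -40, np.float64(32.3), [0.001, 0.009]) (-56, 40, np.float64(1.9), [0.007, 0.015]) (-56, -40, np.float64(1.7), [0.004, 0.002])
   green 44.8 40.4 46.1 75.2 90.0
   blue 44.5 -38.8 74.4 44.7 0.0
top (44, 40, np.float64(29.3), [0.006, -0.01]) (44, -40, np.float64(29.6), [-0.012, -0.002]) (-56, -40, np.float64(-0.9), [-0.008, -0.02])
scene (44, 40, np.float64(30.3), [0.002, 0.008]) (44, -40, np.float64(30.2), [-0.016, 0.016]) (-56, 40, np.float64(0.1), [0.01, 0.021]) (-56, -40, np.float64(-0.2), [0.001, 0.005])
   blue 47.6 -38.1 74.0 41.4 0.5
slide [  0.471 -13.871  -3.745] ang [-0.437  0.529  2.747]
t 59.25 tcp [487.7 277.8 179.8] close -90.9 zdir [ 0.311 -0.001 -0.95 ] q [ 1.03  0.07 -0.7   0.44 -0.68  0.2 ] F [ 0.1 -0.  -0.1] gap 0.696 grip 0.0
```

```bash
python3 -m jog '[{"angular":[0,0.15,0],"slide":[0,-0.3,0.1],"gripper":0.7},{"angular":[0,0.16,0],"slide":[0,-0.6,0.1],"gripper":0.7},{"angular":[0,0.16,0],"slide":[0,-0.8,0],"gripper":0.7},{"angular":[0,0.16,0],"slide":[0,-0.8,0],"gripper":0.7},{"angular":[0,0,-0.25],"slide":[0,-0.8,0],"gripper":0.7},{"angular":[0,0,-0.25],"slide":[0,-0.8,0],"gripper":0.7},{"angular":[0,0,-0.25],"slide":[0,-0.8,0],"gripper":0.7},{"angular":[0,0,-0.25],"slide":[0,-0.8,0],"gripper":0.7},{"angular":[0,0,-0.25],"slide":[0,-0.8,0],"gripper":0.7},{"angular":[0,0,-0.25],"slide":[0,-0.8,0],"gripper":0.7}]' >/dev/null
python3 -m jog '[{"angular":[0,0,-0.25],"slide":[0,-0.8,0],"gripper":0.7},{"angular":[0,0,-0.25],"slide":[-0.1,-0.8,0],"gripper":0.7},{"angular":[0,0,-0.25],"slide":[-0.2,-0.8,0],"gripper":0.7},{"angular":[0,0,-0.25],"slide":[-0.2,-0.8,0],"gripper":0.7},{"angular":[0,0,-0.25],"slide":[-0.2,-0.8,0],"gripper":0.7},{"angular":[0,0,-0.25],"slide":[-0.1,-0.6,0],"gripper":0.7},{"angular":[0,0,-0.25],"slide":[0,-0.5,0],"gripper":0.7},{"angular":[0,0,-0.25],"slide":[0,-0.3,0],"gripper":0.7},{"angular":[0,0,0],"slide":[0,-0.1,0],"gripper":0.7},{"angular":[0,0,0],"slide":[0,0,0],"gripper":0.7}]' >/dev/null
python3 go.py 450.5 -262 29 168.5
python3 - <<'E'
from vis import *
im,d,c=grab('wrist')
for k,v in tins(im,c,900,46).items():
    for t in v: print(k,t[0].round(),t[2].round(1),round(t[3],1),np.round(t[4:],1))
E
```

```text
slide [-0.115 -0.667 -3.912] ang [-0.002 -0.01  -0.016]
t 61.75 tcp [ 455.1 -235.3  185.5] close 169.0 zdir [-0.005  0.001 -1.   ] q [-0.09  0.13 -0.4  -0.   -1.04 -0.1 ] F [ 0.2  0.4 -0.4] gap 0.701 grip 0.0
yellow [256.  39.] [ 432.2 -347.9] 78.2 [57.9 44.5]
blue [39. 89.] [ 613.5 -347.4] 78.9 [80.2 74. ]
red [256. 149.] [ 449.3 -262.7] 78.4 [73.8 44.9]
red [11. 88.] [ 632.9 -349.8] 67.3 [48.2 20.7]
```

```bash
python3 -m jog '[{"angular":[0,-0.01,-0.02],"slide":[-0.06,-0.35,-0.3],"gripper":0.7},{"angular":[0,0,0],"slide":[-0.06,-0.32,-0.5],"gripper":0.7},{"angular":[0,0,0],"slide":[0,0,-0.8],"gripper":0.7},{"angular":[0,0,0],"slide":[0,0,-0.8],"gripper":0.7},{"angular":[0,0,0],"slide":[0,0,-0.7],"gripper":0.7},{"angular":[0,0,0],"slide":[0,0,-0.4],"gripper":0.7},{"angular":[0,0,0],"slide":[0,0,-0.25],"gripper":0.7},{"angular":[0,0,0],"slide":[0,0,-0.12],"gripper":0.7},{"angular":[0,0,0],"slide":[0,0,0],"gripper":0.3},{"angular":[0,0,0],"slide":[0,0,0],"gripper":0.3}]' >/dev/null
python3 go.py 450.5 -262 29 168.5
python3 -m jog '[{"angular":[0,0,0],"slide":[0,0,0],"gripper":0.3},{"angular":[0,0,0],"slide":[0,0,0.3],"gripper":0.3},{"angular":[0,0,0],"slide":[0,0,0.9],"gripper":0.3},{"angular":[0,0,0],"slide":[0,0.1,0.9],"gripper":0.3},{"angular":[0,0,0],"slide":[0,0.3,0.9],"gripper":0.3},{"angular":[0,0,0.2],"slide":[0,0.6,0.8],"gripper":0.3},{"angular":[0,0,0.25],"slide":[0,0.9,0],"gripper":0.3},{"angular":[0,0,0.25],"slide":[0,0.9,0],"gripper":0.3},{"angular":[0,0,0.25],"slide":[0,0.9,0],"gripper":0.3},{"angular":[0,0,0.25],"slide":[0,0.9,0],"gripper":0.3}]' >/dev/null
python3 go.py 430 357 160 -90.9
```

```text
slide [-0.015  0.003 -0.073] ang [-0.001  0.005  0.008]
t 63.05 tcp [ 451.1 -262.1   31.9] close 168.3 zdir [ 0.002  0.001 -1.   ] q [-0.15  0.33 -0.57 -0.   -0.67 -0.05] F [-0.   0.4 -1.2] gap 0.523 grip 61.5
slide [-0.512 10.848 -0.61 ] ang [-5.000e-03  1.000e-03  2.311e+00]
t 64.3 tcp [450.5 -76.9 184.4] close -157.1 zdir [ 0.002  0.002 -1.   ] q [ 0.26  0.03 -0.52 -0.   -1.02  0.14] F [ 0.5  0.1 -1.8] gap 0.523 grip 61.6
```

```bash
python3 -m jog '[{"angular":[0,0,0.23],"slide":[0,0.9,0],"gripper":0.3},{"angular":[0,0,0.23],"slide":[0,0.9,0],"gripper":0.3},{"angular":[0,0,0.23],"slide":[0,0.9,0],"gripper":0.3},{"angular":[0,0,0.23],"slide":[0,0.9,0],"gripper":0.3},{"angular":[0,0,0.23],"slide":[0,0.9,0],"gripper":0.3},{"angular":[0,0,0.23],"slide":[0,0.9,0],"gripper":0.3},{"angular":[0,0,0.23],"slide":[0,0.9,0],"gripper":0.3},{"angular":[0,0,0.23],"slide":[-0.1,0.9,0],"gripper":0.3},{"angular":[0,0,0.23],"slide":[-0.1,0.9,0],"gripper":0.3},{"angular":[0,0,0.24],"slide":[-0.1,0.9,0],"gripper":0.3}]' >/dev/null
python3 -m jog '[{"angular":[0,-0.1,0],"slide":[-0.1,0.9,0],"gripper":0.3},{"angular":[0,-0.13,0],"slide":[-0.2,0.7,-0.1],"gripper":0.3},{"angular":[0,-0.13,0],"slide":[-0.2,0.3,-0.2],"gripper":0.3},{"angular":[0,-0.13,0],"slide":[-0.2,0.1,-0.3],"gripper":0.3},{"angular":[0,-0.14,0],"slide":[-0.2,0,-0.3],"gripper":0.3},{"angular":[0,0,0],"slide":[-0.1,0,-0.2],"gripper":0.3},{"angular":[0,0,0],"slide":[0,0,0],"gripper":0.3},{"angular":[0,0,0],"slide":[0,0,0],"gripper":0.3},{"angular":[0,0,0],"slide":[0,0,0],"gripper":0.3},{"angular":[0,0,0],"slide":[0,0,0],"gripper":0.3}]' >/dev/null
python3 gor.py -56 40 16; python3 rk.py
```

```text
slide [ 0.559 -0.091 -2.092] ang [-0.015 -0.     0.008] now uvh [-51.5  43.3 102.5] t 66.8 F [-0.7 -0.5 -1.4] gap 0.522 grip 62.0 q [ 1.28  0.11 -0.79  0.51 -0.65 -0.13]
slide [ 2.001 -1.113 -2.038] ang [-0.015 -0.     0.008] now uvh [-51.6  43.3 102.5] t 66.85 F [-0.4 -0.  -0.3] gap 0.521 grip 62.0 q [ 1.28  0.11 -0.79  0.51 -0.65 -0.14]
red [257.5 254.3] tin uv -46.7 42.7
```

```bash
python3 -m jog '[{"angular":[-0.015,0,0.01],"slide":[0.12,-0.09,-0.3],"gripper":0.3},{"angular":[0,0,0],"slide":[0.12,0,-0.5],"gripper":0.3},{"angular":[0,0,0],"slide":[0.14,0,-0.5],"gripper":0.3},{"angular":[0,0,0],"slide":[0.1,0,-0.3],"gripper":0.3},{"angular":[0,0,0],"slide":[0.06,0,-0.15],"gripper":0.3},{"angular":[0,0,0],"slide":[0.04,0,-0.1],"gripper":0.3},{"angular":[0,0,0],"slide":[0.03,0,-0.1],"gripper":0.3},{"angular":[0,0,0],"slide":[0.02,0,-0.07],"gripper":0.3},{"angular":[0,0,0],"slide":[0.01,0,-0.04],"gripper":0.3},{"angular":[0,0,0],"slide":[0,0,0],"gripper":0.3}]' >/dev/null
python3 gor.py -52 40 15.5
```

```text
slide [ 0.028  0.    -0.008] ang [ 0.     0.    -0.003] now uvh [-53.   40.   16.2] t 68.1 F [ 0.7  0.2 -1.1] gap 0.52 grip 62.0 q [ 1.14  0.24 -0.93  0.83 -0.39 -0.35]
```

Release, lift off, then check.

```bash
python3 -m jog '[{"angular":[0,0,0],"slide":[0.01,0,-0.02],"gripper":0.3},{"angular":[0,0,0],"slide":[0,0,0],"gripper":0.3},{"angular":[0,0,0],"slide":[0,0,0],"gripper":0.7},{"angular":[0,0,0],"slide":[0,0,0],"gripper":0.7},{"angular":[0,0,0],"slide":[0,0,0],"gripper":0.7},{"angular":[0,0,0],"slide":[0,0,0],"gripper":0.7},{"angular":[0,0,0],"slide":[-0.1,0,0.3],"gripper":0.7},{"angular":[0,0,0],"slide":[-0.2,0,0.6],"gripper":0.7},{"angular":[0,0,0],"slide":[-0.2,0,0.7],"gripper":0.7},{"angular":[0,0,0],"slide":[-0.2,0,0.7],"gripper":0.7}]' >/dev/null
python3 bd.py; python3 go.py 432 -357 30 168.5
```

```text
wrist (44, 40, np.float64(32.3), [0.002, 0.01]) (44, -40, np.float64(31.9), [0.001, 0.01]) (-56, 40, np.float64(32.1), [0.002, 0.011]) (-56, -40, np.float64(1.5), [0.003, 0.004])
   green 41.9 41.4 69.8 44.8 0.1
   blue 41.2 -37.6 45.7 71.0 89.9
   red -53.5 41.7 75.2 45.0 0.1
top (44, 40, np.float64(29.4), [0.001, 0.005]) (44, -40, np.float64(29.6), [0.001, 0.002]) (-56, 40, np.float64(29.6), [0.003, 0.003]) (-56, -40, np.float64(-0.4), [-0.009, -0.02])
   green 44.6 38.3 71.8 44.7 0.8
   blue 44.3 -40.9 73.8 44.2 0.8
   red -52.0 37.6 45.6 73.1 88.2
scene (44, 40, np.float64(30.2), [-0.007, 0.01]) (44, -40, np.float64(30.3), [-0.005, -0.006]) (-56, 40, np.float64(30.1), [-0.015, -0.01]) (-56, -40, np.float64(0.1), [0.002, -0.008])
   blue 47.7 -38.1 74.2 41.4 0.5
   red -50.4 41.2 80.6 46.0 0.3
slide [  0.886 -17.916  -2.992] ang [-0.434  0.527  2.743]
t 69.5 tcp [396.6 359.6 149.7] close -90.8 zdir [ 0.31  -0.001 -0.951] q [ 1.29  0.09 -0.77  0.49 -0.68 -0.11] F [-0.1  0.8 -1. ] gap 0.7 grip 0.0
```

```bash
python3 -m jog '[{"angular":[0,0.15,0],"slide":[0.3,-0.3,0.4],"gripper":0.7},{"angular":[0,0.16,0],"slide":[0.4,-0.6,0.4],"gripper":0.7},{"angular":[0,0.16,0],"slide":[0.3,-0.9,0.1],"gripper":0.7},{"angular":[0,0.16,0],"slide":[0.1,-0.9,0],"gripper":0.7},{"angular":[0,0,-0.2],"slide":[0.1,-0.9,0],"gripper":0.7},{"angular":[0,0,-0.2],"slide":[0,-0.9,0],"gripper":0.7},{"angular":[0,0,-0.2],"slide":[0,-0.9,0],"gripper":0.7},{"angular":[0,0,-0.2],"slide":[0,-0.9,0],"gripper":0.7},{"angular":[0,0,-0.2],"slide":[0,-0.9,0],"gripper":0.7},{"angular":[0,0,-0.2],"slide":[0,-0.9,0],"gripper":0.7}]' >/dev/null
python3 -m jog '[{"angular":[0,0,-0.2],"slide":[0,-0.9,0],"gripper":0.7},{"angular":[0,0,-0.2],"slide":[0,-0.9,0],"gripper":0.7},{"angular":[0,0,-0.25],"slide":[0,-0.9,0],"gripper":0.7},{"angular":[0,0,-0.25],"slide":[0,-0.9,0],"gripper":0.7},{"angular":[0,0,-0.25],"slide":[0,-0.9,0],"gripper":0.7},{"angular":[0,0,-0.25],"slide":[0,-0.9,0],"gripper":0.7},{"angular":[0,0,-0.25],"slide":[0,-0.9,0],"gripper":0.7},{"angular":[0,0,-0.25],"slide":[0,-0.9,0],"gripper":0.7},{"angular":[0,0,-0.25],"slide":[0,-0.9,0],"gripper":0.7},{"angular":[0,0,-0.15],"slide":[0,-0.6,0],"gripper":0.7}]' >/dev/null
python3 go.py 432 -357 29 168.5
python3 - <<'E'
from vis import *
im,d,c=grab('wrist')
for k,v in tins(im,c,900,46).items():
    for t in v: print(k,t[0].round(),t[2].round(1),round(t[3],1),np.round(t[4:],1))
E
```

```text
slide [-0.292 -1.039 -3.843] ang [-0.004 -0.013 -0.006]
t 72.0 tcp [ 443.7 -315.5  182.7] close 168.7 zdir [-0.007  0.002 -1.   ] q [-0.26  0.19 -0.34 -0.   -1.05  0.06] F [ 1.3  0.1 -1.2] gap 0.702 grip 0.0
yellow [261. 131.] [ 429.9 -359.1] 78.1 [73.3 44.4]
blue [ 52. 190.] [ 617.2 -344.7] 80.3 [81.5 65.7]
red [ 22. 209.] [ 647.9 -334.4] 66.8 [54.5 42.4]
```

```bash
python3 -m jog '[{"angular":[0,-0.01,-0.01],"slide":[-0.15,-0.5,-0.3],"gripper":0.7},{"angular":[0,0,0],"slide":[-0.15,-0.54,-0.5],"gripper":0.7},{"angular":[0,0,0],"slide":[0,0,-0.8],"gripper":0.7},{"angular":[0,0,0],"slide":[0,0,-0.8],"gripper":0.7},{"angular":[0,0,0],"slide":[0,0,-0.7],"gripper":0.7},{"angular":[0,0,0],"slide":[0,0,-0.4],"gripper":0.7},{"angular":[0,0,0],"slide":[0,0,-0.22],"gripper":0.7},{"angular":[0,0,0],"slide":[0,0,-0.1],"gripper":0.7},{"angular":[0,0,0],"slide":[0,0,0],"gripper":0.3},{"angular":[0,0,0],"slide":[0,0,0],"gripper":0.3}]' >/dev/null
python3 go.py 432 -357 29 168.5
python3 -m jog '[{"angular":[0,0,0],"slide":[0,0,0],"gripper":0.3},{"angular":[0,0,0],"slide":[0,0,0.3],"gripper":0.3},{"angular":[0,0,0],"slide":[0,0,0.9],"gripper":0.3},{"angular":[0,0,0],"slide":[0,0.1,0.9],"gripper":0.3},{"angular":[0,0,0],"slide":[0,0.3,0.9],"gripper":0.3},{"angular":[0,0,0.2],"slide":[0,0.6,0.8],"gripper":0.3},{"angular":[0,0,0.25],"slide":[0,0.9,0],"gripper":0.3},{"angular":[0,0,0.25],"slide":[0,0.9,0],"gripper":0.3},{"angular":[0,0,0.25],"slide":[0,0.9,0],"gripper":0.3},{"angular":[0,0,0.25],"slide":[0,0.9,0],"gripper":0.3}]' >/dev/null
python3 go.py 430 277 160 -90.9
```

```text
slide [-0.029 -0.041 -0.078] ang [-0.003  0.004 -0.007]
t 73.3 tcp [ 433.2 -355.4   32.1] close 168.7 zdir [ 0.002  0.001 -1.   ] q [-0.34  0.38 -0.48 -0.   -0.71  0.14] F [-0.7  0.3 -1.8] gap 0.516 grip 61.6
slide [-0.061 11.179 -0.606] ang [-4.000e-03 -1.000e-03  2.297e+00]
t 74.55 tcp [ 432.4 -170.2  184.2] close -156.7 zdir [ 0.001  0.002 -1.   ] q [ 0.05  0.05 -0.5  -0.   -1.02  0.36] F [ 1.6  0.6 -1.3] gap 0.52 grip 61.7
```

```bash
python3 -m jog '[{"angular":[0,0,0.23],"slide":[0,0.9,0],"gripper":0.3},{"angular":[0,0,0.23],"slide":[0,0.9,0],"gripper":0.3},{"angular":[0,0,0.23],"slide":[0,0.9,0],"gripper":0.3},{"angular":[0,0,0.23],"slide":[0,0.9,0],"gripper":0.3},{"angular":[0,0,0.23],"slide":[0,0.9,0],"gripper":0.3},{"angular":[0,0,0.23],"slide":[0,0.9,0],"gripper":0.3},{"angular":[0,0,0.23],"slide":[0,0.9,0],"gripper":0.3},{"angular":[0,0,0.23],"slide":[0,0.9,0],"gripper":0.3},{"angular":[0,0,0.23],"slide":[0,0.9,0],"gripper":0.3},{"angular":[0,0,0.22],"slide":[0,0.9,0],"gripper":0.3}]' >/dev/null
python3 -m jog '[{"angular":[0,-0.1,0],"slide":[-0.1,0.9,0],"gripper":0.3},{"angular":[0,-0.13,0],"slide":[-0.1,0.7,-0.1],"gripper":0.3},{"angular":[0,-0.13,0],"slide":[-0.2,0.4,-0.2],"gripper":0.3},{"angular":[0,-0.13,0],"slide":[-0.2,0.15,-0.3],"gripper":0.3},{"angular":[0,-0.14,0],"slide":[-0.1,0,-0.3],"gripper":0.3},{"angular":[0,0,0],"slide":[0,0,-0.2],"gripper":0.3},{"angular":[0,0,0],"slide":[0,0,0],"gripper":0.3},{"angular":[0,0,0],"slide":[0,0,0],"gripper":0.3},{"angular":[0,0,0],"slide":[0,0,0],"gripper":0.3},{"angular":[0,0,0],"slide":[0,0,0],"gripper":0.3}]' >/dev/null
python3 gor.py -52 -40 16; python3 rk.py
```

```text
slide [ 0.474  0.085 -2.062] ang [-0.016 -0.002  0.014] now uvh [-44.5 -43.7 100.3] t 77.05 F [ 0.7 -0.3 -0.8] gap 0.52 grip 62.0 q [ 1.19  0.   -0.9   0.52 -0.61 -0.06]
slide [ 1.852  1.066 -2.039] ang [-0.015 -0.002  0.014] now uvh [-44.6 -43.8 100.2] t 77.1 F [ 0.1  0.  -1.3] gap 0.516 grip 62.0 q [ 1.19  0.   -0.9   0.52 -0.61 -0.06]
green [121.3  63.7] tin uv 34.5 3.2
yellow [257.7 252.3] tin uv -38.8 -44.4
blue [250.9  63.5] tin uv 34.1 -42.7
```

```bash
python3 -m jog '[{"angular":[-0.015,0,0.01],"slide":[0.04,0.09,-0.3],"gripper":0.3},{"angular":[0,0,0],"slide":[0.08,0,-0.5],"gripper":0.3},{"angular":[0,0,0],"slide":[0.1,0,-0.5],"gripper":0.3},{"angular":[0,0,0],"slide":[0.08,0,-0.3],"gripper":0.3},{"angular":[0,0,0],"slide":[0.05,0,-0.15],"gripper":0.3},{"angular":[0,0,0],"slide":[0.04,0,-0.1],"gripper":0.3},{"angular":[0,0,0],"slide":[0.03,0,-0.1],"gripper":0.3},{"angular":[0,0,0],"slide":[0.02,0,-0.07],"gripper":0.3},{"angular":[0,0,0],"slide":[0.01,0,-0.04],"gripper":0.3},{"angular":[0,0,0],"slide":[0,0,0],"gripper":0.3}]' >/dev/null
python3 gor.py -52 -40 15.5
```

```text
slide [-0.046 -0.092 -0.166] ang [ 0.009 -0.023  0.006] now uvh [-48.3 -36.3  21.3] t 78.35 F [-0.3 -0.7 -1. ] gap 0.522 grip 62.0 q [ 1.04  0.16 -1.02  0.84 -0.36 -0.27]
```

Joint 3 is at its limit this close in. I'll aim slightly farther out within the same bay, where there is still room.

```bash
python3 -m jog '[{"angular":[0,0,0],"slide":[0.08,0.06,0],"gripper":0.3},{"angular":[0,0,0],"slide":[0.04,0,-0.03],"gripper":0.3},{"angular":[0,0,0],"slide":[0.01,0,-0.03],"gripper":0.3},{"angular":[0,0,0],"slide":[0.01,0,-0.03],"gripper":0.3},{"angular":[0,0,0],"slide":[0.01,0,-0.03],"gripper":0.3},{"angular":[0,0,0],"slide":[0,0,0],"gripper":0.3},{"angular":[0,0,0],"slide":[0,0,0],"gripper":0.3},{"angular":[0,0,0],"slide":[0,0,0],"gripper":0.3},{"angular":[0,0,0],"slide":[0,0,0],"gripper":0.3},{"angular":[0,0,0],"slide":[0,0,0],"gripper":0.3}]' >/dev/null
python3 gor.py -46 -34 15.5; python3 rk.py
```

```text
slide [-0.044 -0.002 -0.015] ang [ 0.008 -0.022  0.005] now uvh [-44.2 -33.9  15.5] t 79.6 F [-13.4  -4.   14.6] gap 0.522 grip 64.0 q [ 1.02  0.17 -1.02  0.88 -0.34 -0.29]
slide [ 1.183  0.829 -0.028] ang [ 0.008 -0.022  0.005] now uvh [-44.2 -33.9  15.5] t 79.65 F [-12.8  -3.3  14.1] gap 0.521 grip 64.0 q [ 1.02  0.17 -1.02  0.88 -0.34 -0.29]
yellow [257.7 252.5] tin uv -38.3 -34.4
blue [273.9  72. ] tin uv 31.7 -40.2
```

```bash
python3 -m jog '[{"angular":[0,0.04,0],"slide":[-0.03,0,0.03],"gripper":0.3},{"angular":[0,0.04,0],"slide":[-0.03,0,0],"gripper":0.3},{"angular":[0,0,0],"slide":[-0.02,0,0],"gripper":0.3},{"angular":[0,0,0],"slide":[0,0,0],"gripper":0.3},{"angular":[0,0,0],"slide":[0,0,0],"gripper":0.3},{"angular":[0,0,0],"slide":[0,0,0],"gripper":0.3},{"angular":[0,0,0],"slide":[0,0,0],"gripper":0.3},{"angular":[0,0,0],"slide":[0,0,0],"gripper":0.3},{"angular":[0,0,0],"slide":[0,0,0],"gripper":0.3},{"angular":[0,0,0],"slide":[0,0,0],"gripper":0.3}]' >/dev/null
python3 gor.py -48 -34 16
```

```text
slide [-0.025 -0.013 -0.035] ang [ 0.009 -0.103  0.005] now uvh [-46.6 -33.5  17. ] t 80.9 F [-0.4  3.4  3.5] gap 0.515 grip 62.0 q [ 1.07  0.18 -0.95  0.65 -0.4  -0.11]
```

```bash
python3 -m jog '[{"angular":[0,0,0],"slide":[-0.04,0,-0.01],"gripper":0.3},{"angular":[0,0,0],"slide":[0,0,0],"gripper":0.3},{"angular":[0,0,0],"slide":[0,0,0],"gripper":0.7},{"angular":[0,0,0],"slide":[0,0,0],"gripper":0.7},{"angular":[0,0,0],"slide":[0,0,0],"gripper":0.7},{"angular":[0,0,0],"slide":[0,0,0],"gripper":0.7},{"angular":[0,0,0],"slide":[-0.1,0,0.3],"gripper":0.7},{"angular":[0,0,0],"slide":[-0.15,0,0.6],"gripper":0.7},{"angular":[0,0,0],"slide":[-0.2,0,0.7],"gripper":0.7},{"angular":[0,0,0],"slide":[-0.2,0,0.7],"gripper":0.7}]' >/dev/null
python3 bd.py; python3 go.py
```

```text
wrist (44, 40, np.float64(32.4), [0.001, 0.009]) (44, -40, np.float64(32.2), [0.0, 0.011]) (-56, 40, np.float64(32.3), [0.005, 0.013]) (-56, -40, np.float64(31.8), [0.008, 0.021])
   green 42.3 40.8 70.9 45.4 0.3
   yellow -47.9 -33.2 44.6 73.7 89.3
   blue 42.1 -38.6 44.7 70.9 89.9
   red -52.9 40.6 76.2 46.5 0.1
top (44, 40, np.float64(29.4), [-0.003, -0.004]) (44, -40, np.float64(29.6), [0.002, -0.004]) (-56, 40, np.float64(29.6), [0.004, 0.003]) (-56, -40, np.float64(29.6), [-0.001, 0.002])
   green 44.5 38.1 72.1 44.6 0.6
   yellow -43.1 -35.1 43.6 66.8 88.5
   blue 44.3 -40.9 73.8 44.2 0.8
   red -49.7 37.9 66.9 45.2 0.6
scene (44, 40, np.float64(30.3), [-0.003, 0.013]) (44, -40, np.float64(30.5), [-0.006, 0.012]) (-56, 40, np.float64(30.3), [-0.005, -0.0]) (-56, -40, np.float64(30.3), [-0.003, 0.006])
   blue 47.3 -38.2 41.3 74.3 89.7
   red -50.1 40.9 44.9 80.3 88.7
t 82.3 tcp [401.2 285.5 152.6] close -91.0 zdir [ 0.26  -0.007 -0.965] q [ 1.2   0.01 -0.8   0.39 -0.7   0.07] F [-0.3  0.1  0.3] gap 0.704 grip 0.0
```

View pics/bd_wrist.png

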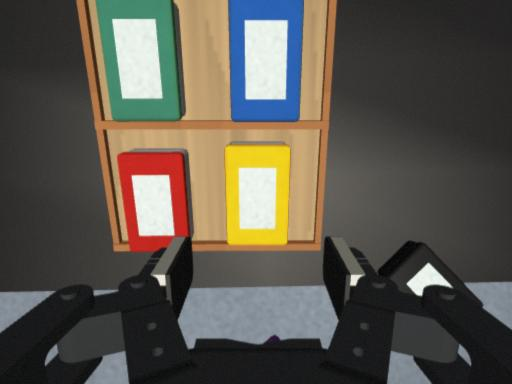

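All four tins lie flat between the ledges: green, blue, red and yellow at (140,60), (265,60), (153,205) and (257,198). I'll retreat, check once more and hand in.

```bash
python3 -m jog '[{"angular":[0,0.1,0],"slide":[0,-0.2,0.5],"gripper":0.7},{"angular":[0,0.1,0],"slide":[0.1,-0.5,0.7],"gripper":0.7},{"angular":[0,0.1,0],"slide":[0.1,-0.8,0.5],"gripper":0.7},{"angular":[0,0.1,0],"slide":[0.2,-0.8,0],"gripper":0.7},{"angular":[0,0.1,0],"slide":[0.2,-0.8,0],"gripper":0.7},{"angular":[0,0,0],"slide":[0.2,-0.6,0],"gripper":0.7},{"angular":[0,0,0],"slide":[0,-0.3,0],"gripper":0.7},{"angular":[0,0,0],"slide":[0,0,0],"gripper":0.7},{"angular":[0,0,0],"slide":[0,0,0],"gripper":0.7},{"angular":[0,0,0],"slide":[0,0,0],"gripper":0.7}]' >/dev/null
python3 bd.py | grep -v wrist; python3 go.py
```

```text
yellow -47.4 -36.9 44.7 73.7 89.8
   blue 43.4 -43.9 73.7 46.7 0.1
   red -56.8 20.0 38.9 87.9 67.4
top
scene (44, 40, np.float64(30.5), [0.002, 0.016]) (44, -40, np.float64(30.1), [-0.003, 0.018]) (-56, 40, np.float64(30.3), [-0.001, 0.025]) (-56, -40, np.float64(29.8), [0.017, -0.0])
   blue 47.3 -38.0 74.3 41.3 0.0
   red -50.3 40.1 46.4 80.6 88.7
t 83.7 tcp [433.1 124.9 219.3] close -90.9 zdir [ 0.012 -0.01  -1.   ] q [ 0.73 -0.02 -0.49  0.02 -1.1   0.81] F [ 0.1 -1.2  0.1] gap 0.698 grip 0.0
```

View pics/bd_scene.png

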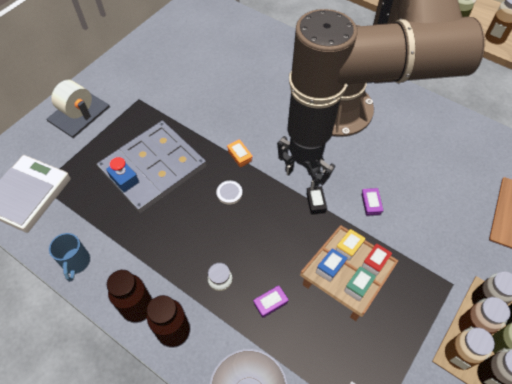

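The rack at (350,268) holds all four tins, the plunger is up at (117,163), and the jar (219,275) and jar lid (229,192) are where they started.

```bash
python3 -c "
from rig import ctrl
print(ctrl.sign_off())"
```

```text
the job is handed in; nothing more can be done
None
```

I marked all four tins in the press and moved them to the drying rack, where they lie flat and lid up; the plunger is back up, the jar and jar lid are where they started, and the job is handed in (no result came back).

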